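# Reset the suture station

## Task

At this keyhole-surgery practice station the suture post has been knocked over: stand it back upright on its foot in the middle of the force plate, setting it down gently, and let go of it. Then turn the peak-pointer knob on the sloping meter anticlockwise all the way back to its zero stop, leaving the post standing and the other things on the table where they are.

Things in the scene. Friction and masses are not known exactly. Their poses are not given: they have to be found in the camera images.
- post: suture post, toppled on the table at the start: square steel foot 66 x 66 x 12 mm, round grey stem 24 mm across from 12 to 80 mm above the foot's underside, round black rubber head 44 mm across from 80 to 98 mm; about 0.3 kg, mostly the foot. Origin: centre of the foot's underside; z along the stem to the head. Lying, the stem slopes 8 degrees down to the head, its axis 30 mm up at mid-stem
- plate_middle (a point): centre of the top face of the force plate: a fixed low square block, black base 140 mm square, bright metal top 130 x 130 mm with a thin cross marked at its middle, top 22 mm above the table; z is up, x and y along the sides
- meter: peak-force meter, fixed: grey housing 150 mm wide (y), 140 mm long on its sloping face, 45 mm thick, tilted on a stand; the face slopes 30 degrees from level and looks up and to the meter's -x (towards the robot); top edge 120 mm above the table, low edge 11 mm. Origin on the table under the stand; the knob's axis meets the face at x -15 mm, z 85 mm
- peak_grip (a point): grip point of the peak-pointer knob, on its axis, 26 mm out from the meter's sloping face. Black disc 48 mm across, 5 mm thick, with a flat-sided bar grip across it: 44 mm long (x), 12 mm thick (y), 5 to 33 mm above the face. The frame turns with the knob: z out of the face along the axis, x along the bar; the pointer (needle, white line on the bar) points to -x
- peak (a joint): angle of the peak-pointer knob, rad: 0 at the zero stop, 3.0 at the far stop; grows clockwise seen from in front of the face, so turn anticlockwise to reach zero. Friction (0.04 N m) holds it where it is left; at zero the pointer points down the slope (to the meter's -x), beside a small pin
- grasper: loose bystander: long keyhole-surgery grasper lying flat, 7 mm steel shaft 395 mm long overall along its x, black finger loops (100 mm wide) at its -x end, 10 mm high; origin on the table on the shaft, 210 mm from the loops' end
- pad: loose bystander: flesh-coloured suture pad, 100 x 70 x 12 mm (x, y, z); origin centre of its underside
- pegboard: loose bystander: black plate 90 x 120 x 12 mm (x, y, z) with six white pegs 25 mm tall on it; origin centre of its underside
- trocar: loose bystander: grey trocar standing on its wide head, head 42 mm across, tube 13 mm across pointing up, 125 mm tall; origin centre of its underside
- dish: loose bystander: round steel bowl, 100 mm across, 35 mm high; origin centre of its underside
- bottle: loose bystander: white bottle 56 mm across, 150 mm tall; origin centre of its underside
- scopecap: loose bystander: black cylinder (scope cap) 44 mm across, 50 mm tall, standing; origin centre of its underside
- plate: the whole force plate; origin at the centre of its underside, on the table; see plate_middle

How it is judged:
By the outcome, as a careful person would: the job done as asked, in the order asked, and still so for the second after the job is handed in, with the robot touching nothing.
It also fails if it takes over 72 s, if anything falls off the work surface, if the arm or the gripper's body presses on something with over 40 N, if the wrist force passes 120 N, or if a joint passes its speed limit or range.

## Robot

A 6-joint arm with a two-finger parallel gripper is mounted at the origin on the work surface. World frame = base frame: x ahead of the robot, y to its left, z up, the work surface at z = 0. Lengths are in mm, angles in rad, forces in N, time in s.
With the tool pointing down it reaches from about 300 to 875 mm from the base axis. Payload 6.4 kg.
Tool frame: the origin (TCP) lies at the very end of the fingers, on their centre line; the grasp point (between the pads) lies 19 mm behind it (bot.tcp_to_grasp is the distance from the TCP to the grasp point, in mm); z points along the fingers, y is the line along which they close (so a half turn about z gives the same grasp; the last joint's range is limited). The gripper opens to 85 mm and grips with 20 to 120 N. Pads are 22 mm wide; open, the fingers measure 114 mm over their backs; the gripper's body (76 mm by 85 mm) begins 54 mm behind the grasp point. The pads swing forward as they close: fully open they stand 13 mm farther back than shut.
Start: joints at [0.991, 0.181, 1.607, -0, 1.354, -0.206], TCP at [209.954, 535.313, 231.288] pointing down, gripper open.
Joint ranges: [-2.99, 2.99], [-0.89, 2.07], [0.3, 2.58], [-1.14, 4.28], [0, 2.63], [-3.12, 3.12]. Speed limits (rad/s): [2.57, 2.57, 3.01, 3.14, 3.14, 3.14].

## Interface

Orientations are given as a unit quaternion [w, x, y, z].
In Python, from workcell import bot, eyes gives the robot as it stands.
- The arm moves only by the tool send_rows, never from a script. Its argument "moves" is a list of rows, each an object of numbers: "x", "y", "z": the shift along the tool's x, y, z in units of 0.025 m (1.0 is 0.025 m); "wx", "wy", "wz": the turn, a rotation vector about the tool's x, y, z in units of 6 degrees (1.0 is 6 degrees). In form: [{"x": .., "y": .., "z": .., "wx": .., "wy": .., "wz": ..}, ...]. A call has 1 to 8 rows; each row shifts and turns the commanded pose from where the row before left it, along the tool's axes as they then stand; what a row does not reach is not made up. A row lasts 1/12 s, in which the tool goes at most 41.7 mm and 7.16 degrees, less where a joint would pass 70% of its speed; a pose out of reach is approached as far as the arm can. A call with a number of a shift or a turn outside -1 to 1 is refused whole. A call with a gripper value outside its range is refused whole. "jaw" is the opening, from 0 (shut) to 1 (fully open), set as the call begins (left out, the last holds). The fingers move at their own pace and stop on an object; "squeeze" is the grip in N (left out, the last holds). Time passes only in rows, so rows that do not move let the fingers close. It gives the time, the measured TCP pose, the force, the opening and the grip force at its end, in the units of the state.
- bot.get_obs(): the state, without advancing time (a new reading comes with each control period).
- eyes.get_image(name): name is "side" or "top" or "wrist"; returns the picture (384x512x3 uint8, blue, green, red); there is no depth.
- eyes.calibration(name): a dict with "mtx" (3x3 intrinsics, pixels), "R" (3x3) and "t" (3): a world point X has camera coordinates R X + t. Camera axes: x right, y down, z forward; pixel columns grow to the right and rows downward; lengths in mm; the calibration is good to about 2 mm. A picture is of the moment at which its call begins: read the wrist's pose just before it. calibration takes no time and is no camera call; for the wrist camera it gives the pose at the moment of the call.
- bot.finish_job(): hands the job in; it is judged then, once.
The state is a dict: "clock": time; "joint_positions": joint angles; "joint_vel": joint speeds; "effort": joint torques, N m; "tool_pos": TCP position; "tool_rot": TCP orientation; "wrist_force": force on the tool from outside, world axes, zero at the start; "ft_torque": the same for the moment, N m; "width": finger opening in mm; "grip_force": force on a finger pad.
Only numpy, scipy, OpenCV 4.12 (cv2) and the standard library are available. Lean on these libraries where they do the work, as an engineer would, in place of code of your own. Each camera call takes 0.05 s, during which the arm holds its last target. There are 200 camera calls.

## Working session

There is one attempt and no reset: what is moved stays moved. The work goes in short steps, Python scripts to look and compute and a tool call to move; the robot and the scene stay as the last step left them, time stands still between calls to the robot, and variables do not carry over. Pictures are saved under pics/ and viewed, at most 10 in all, crops included, and the job is handed in when it is done.

Besides the shell and the picture viewer there is one more tool, called after ">>>" as name([rows], argument=value, ...), one row to a line, values as JSON. send_rows: Moves the arm, as the interface text tells. Its arguments: {"type":"object","properties":{"moves":{"type":"array","items":{"type":"object","properties":{"x":{"type":"number"},"y":{"type":"number"},"z":{"type":"number"},"wx":{"type":"number"},"wy":{"type":"number"},"wz":{"type":"number"}}}},"jaw":{"type":"number"},"squeeze":{"type":"number"}},"required":["moves"]}

```bash
ls; mkdir -p pics; cat > h.py <<'E'
import numpy as np, cv2
from workcell import bot, eyes
def ray(c,u,v):
    K,R,t=[np.array(c[k],float) for k in("mtx","R","t")]
    o=-R.T@t; d=R.T@np.linalg.solve(K,[u,v,1.]); return o,d/np.linalg.norm(d)
def onz(c,u,v,z):
    o,d=ray(c,u,v); return o+d*(z-o[2])/d[2]
def proj(c,X):
    p=np.array(c["mtx"])@(np.array(c["R"])@np.array(X,float)+np.array(c["t"]).ravel()); return p[:2]/p[2]
def two(c1,p1,c2,p2):
    o1,d1=ray(c1,*p1);o2,d2=ray(c2,*p2)
    s=np.linalg.lstsq(np.c_[d1,-d2],o2-o1,rcond=None)[0]
    a=o1+s[0]*d1;b=o2+s[1]*d2; return (a+b)/2,np.linalg.norm(a-b)
E
python3 - <<'E'
from h import *
for n in("top","side"):
    im=eyes.get_image(n); cv2.imwrite(f"pics/{n}0.png",im); cv2.imwrite(f"pics/{n}0b.png",cv2.resize(im,(800,600),interpolation=cv2.INTER_CUBIC))
    c=eyes.calibration(n); R=np.array(c["R"]);print(n,-R.T@np.array(c["t"]).ravel(),R.round(2).tolist())
print(bot.get_obs())
E
```

```text
pics
top [ 382.07483021   16.42744691 1188.12366597] [[0.02, -1.0, -0.0], [-0.98, -0.02, -0.18], [0.18, 0.0, -0.98]]
side [ 194.1263518  -862.44951202  911.4628334 ] [[0.92, -0.4, -0.01], [-0.28, -0.61, -0.74], [0.29, 0.68, -0.67]]
{'clock': 0.1, 'joint_positions': array([ 9.90696206e-01,  1.81477736e-01,  1.60790412e+00,  2.67986551e-05,
        1.35380226e+00, -2.06317966e-01]), 'joint_vel': array([ 0.0013239 , -0.00215725, -0.00163112,  0.00057441,  0.00045645,
        0.00058555]), 'effort': array([ 7.49888877e-04, -4.45879912e+01, -3.52238095e+01, -2.58400569e-04,
        4.00689285e-03,  2.94901554e-05]), 'tool_pos': array([209.66359741, 534.88140979, 230.46994693]), 'tool_rot': array([-3.16971581e-04,  1.85807798e-01,  9.82585787e-01, -7.29989705e-04]), 'wrist_force': array([ 0.93393549,  0.41237802, -0.29350823]), 'ft_torque': array([0.03984007, 0.01448468, 0.03220974]), 'grip_force': 0.0, 'width': 85.38555254231896}
```

View pics/top0b.png

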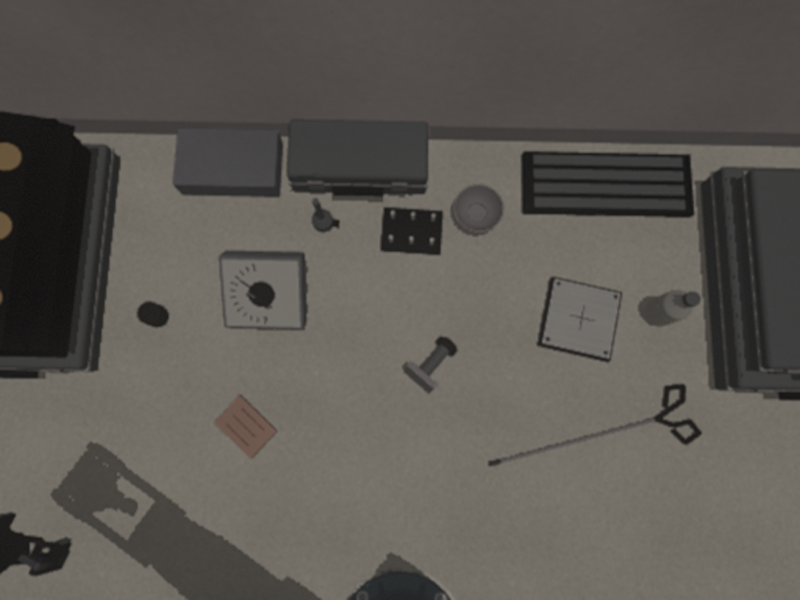

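View pics/side0b.png

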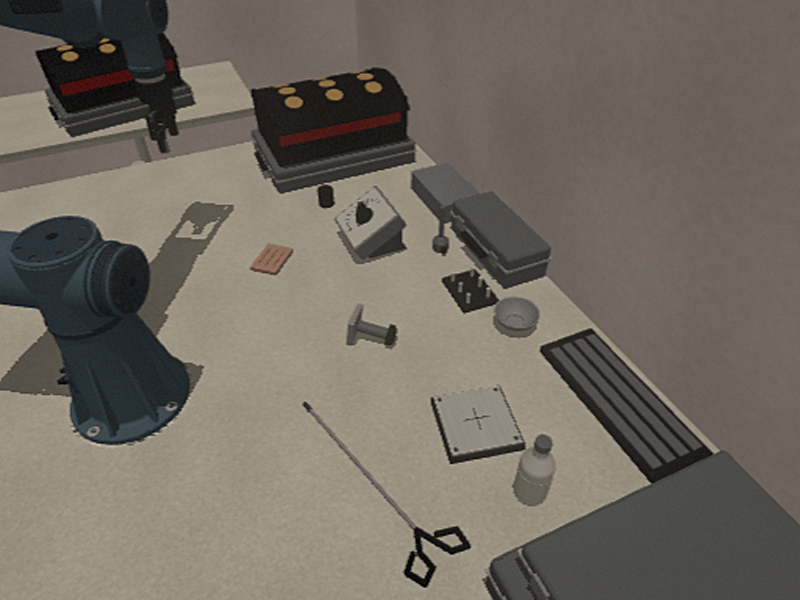

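The top view (800-px scale) shows the post foot at (421,376), its head at (446,346), the plate cross at (582,318) and the knob at (262,293). The side view shows the foot at (355,326), the head at (391,334), the cross at (477,419) and the knob at (364,212). Next I'll measure and zoom in.

```bash
cat > m.py <<'E'
from h import *
ims={n:cv2.imread(f"pics/{n}0.png") for n in("top","side")}; C={n:eyes.calibration(n) for n in ims}
s=lambda U,V:((U+.5)*.64-.5,(V+.5)*.64-.5)
for nm,a,b in(("cross",(582,318),(477,419)),("knob",(262,292),(364,212)),("foot",(421,376),(355,326)),("head",(446,346),(391,334))):
    print(nm,two(C["top"],s(*a),C["side"],s(*b)), onz(C["top"],*s(*a),22))
g=cv2.cvtColor(ims["top"],6); x0,y0=330,165
_,m=cv2.threshold(g[165:240,330:410],0,255,cv2.THRESH_OTSU)
print("bg",np.median(g),"plate px",g[200:205,360:365].mean())
tiles=[]
for n,(x,y,w,h) in(("top",(135,155,67,60)),("side",(208,115,56,50)),("top",(252,208,47,42)),("side",(215,185,47,42))):
    tiles.append(cv2.resize(cv2.convertScaleAbs(ims[n][y:y+h,x:x+w],alpha=1.6),(400,300),interpolation=cv2.INTER_CUBIC))
cv2.imwrite("pics/mos.png",np.vstack([np.hstack(tiles[:2]),np.hstack(tiles[2:])]))
E
python3 m.py
```

```text
cross (array([ 580.87404067, -338.62821068,   20.66418037]), np.float64(0.7717840752770798)) [ 580.27217283 -338.0872173    22.        ]
knob (array([600.57624067, 262.75083014, 100.90076375]), np.float64(3.37278839264337)) [618.21949178 280.24029561  22.        ]
foot (array([460.72385271, -29.46650389,  29.35622369]), np.float64(2.846109258821347)) [462.62067195 -30.08914579  22.        ]
head (array([521.33184367, -77.10431982,  23.28834536]), np.float64(1.7790140929764475)) [520.61760641 -76.97622707  22.        ]
bg 108.0 plate px 111.96
```

View pics/mos.png

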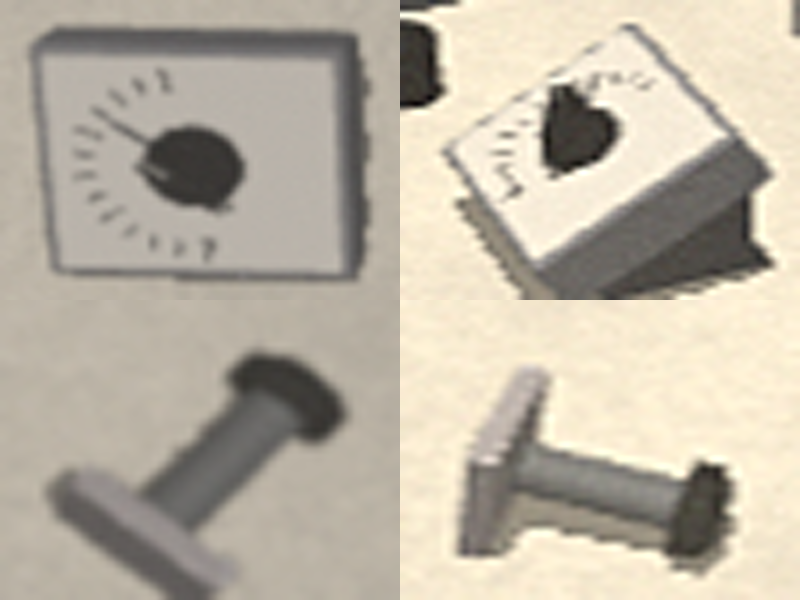

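The tiles show the pointer aimed up-left, from about (190,165) towards (100,115), and the post's stem midline running from (172,513) to (269,412). Now I'll work out the post axis, the grasp pose and the first move.

```bash
cat >> h.py <<'E'
from scipy.spatial.transform import Rotation as Ro
def cur():
    o=bot.get_obs(); q=o["tool_rot"]; return np.array(o["tool_pos"]),Ro.from_quat([q[1],q[2],q[3],q[0]]),o
def plan(P,R,cp=None,cR=None):
    """shift (tool units, in current axes), then turn (tool units)"""
    p,r,o=cur()
    p=p if cp is None else cp; r=r if cR is None else cR
    a=r.inv().apply(np.array(P)-p)/25; w=np.degrees((r.inv()*R).as_rotvec())/6
    print("shift",a.round(2),"|turn",w.round(2),"|shift in new axes",(R.inv().apply(np.array(P)-p)/25).round(2))
def frame(y,z):
    z=np.array(z,float)/np.linalg.norm(z); y=np.array(y,float); y-=z*(y@z); y/=np.linalg.norm(y)
    return Ro.from_matrix(np.c_[np.cross(y,z),y,z])
E
cat > post.py <<'E'
from h import *
def graspframe(h,b=30):  # h heading of d
    d=np.array([np.cos(h),np.sin(h),0]);Z=np.array([0,0,1.]);s,c=np.sin(np.radians(8)),np.cos(np.radians(8))
    pz=d*c-Z*s; perp=-Z*c-d*s; b=np.radians(b)
    return pz, frame(np.cross(Z,d),perp*np.cos(b)-pz*np.sin(b))
E
python3 - <<'E'
from post import *
c=eyes.calibration("top")
A=onz(c,272.2,237.8,34.7);B=onz(c,283.6,223.7,25.3); v=B-A; h=np.arctan2(v[1],v[0])
print(A,B,np.linalg.norm(v),np.degrees(h))
pz,R=graspframe(h); mid=A+v*34/68; O=mid-46*pz; G=O+50*pz; print("mid",mid,"O",O,"G",G)
z=R.as_matrix()[:,2];print("R",R.as_matrix().round(2).tolist())
T=G+17*z; plan(T-120*z,R)
E
```

```text
[469.67605454 -38.07482511  34.7       ] [512.84305375 -71.83249524  25.3       ] 55.599731233236035 -38.02629432233586
mid [491.25955415 -54.95366018  30.        ] O [455.37670152 -26.89237437  36.40196264] G [494.3798022  -57.39377199  29.4433076 ]
R [[-0.62, 0.62, -0.48], [0.49, 0.79, 0.38], [0.62, 0.0, -0.79]]
shift [-21.69 -18.61   4.82] |turn [-0.93  6.29  2.66] |shift in new axes [-23.52 -11.65 -12.29]
```

>>> send_rows([
  {"x": -1,"y": -0.85},
  {"x": -1,"y": -0.85},
  {"x": -1,"y": -0.85},
  {"x": -1,"y": -0.85},
  {"x": -1,"y": -0.85},
  {"x": -1,"y": -0.85},
  {"x": -1,"y": -0.85},
  {"x": -1,"y": -0.85},
], jaw=1, squeeze=80)

```text
invalid input at $.moves[0]: expected keys x, y, z, wx, wy, wz
```

>>> send_rows([
  {"x": -1,"y": -0.85},
  {"x": -1,"y": -0.85},
  {"x": -1,"y": -0.85},
  {"x": -1,"y": -0.85},
  {"x": -1,"y": -0.85},
  {"x": -1,"y": -0.85},
  {"x": -1,"y": -0.85},
  {"x": -1,"y": -0.85},
])

```text
invalid input at $.moves[0]: expected keys x, y, z, wx, wy, wz
```

>>> send_rows([
  {"x": -1,"y": -0.85},
  {"x": -1,"y": -0.85},
  {"x": -1,"y": -0.85},
  {"x": -1,"y": -0.85},
  {"x": -1,"y": -0.85},
  {"x": -0.7,"y": -0.75},
])

```text
invalid input at $.moves[0]: expected keys x, y, z, wx, wy, wz
```

>>> send_rows([
  {"z": 0.6,"wx": -0.12,"wy": 0.79,"wz": 0.33},
  {"z": 0.6,"wx": -0.12,"wy": 0.79,"wz": 0.33},
  {"z": 0.6,"wx": -0.12,"wy": 0.79,"wz": 0.33},
  {"z": 0.6,"wx": -0.12,"wy": 0.79,"wz": 0.33},
  {"z": 0.6,"wx": -0.12,"wy": 0.79,"wz": 0.33},
  {"z": 0.6,"wx": -0.12,"wy": 0.79,"wz": 0.33},
  {"z": 0.6,"wx": -0.12,"wy": 0.79,"wz": 0.33},
  {"z": 0.6,"wx": -0.12,"wy": 0.79,"wz": 0.33},
])

```text
invalid input at $.moves[0]: expected keys x, y, z, wx, wy, wz
```

```bash
python3 - <<'E'
from post import *
p,r,o=cur(); print(p,r.as_matrix().round(2).tolist(),o["clock"],o["joint_positions"].round(2))
c=eyes.calibration("wrist"); im=eyes.get_image("wrist"); cv2.imwrite("pics/w1.png",im); cv2.imwrite("pics/w1b.png",cv2.convertScaleAbs(im,alpha=1.6))
import json; json.dump({k:np.array(v).tolist() for k,v in c.items()},open("w1.json","w"))
pz,R=graspframe(np.radians(-38)); O=np.array([455.4,-26.9,36.4])
for s in (12,46,80,98): print(s,proj(c,O+s*pz))
plan([457,-23,110],R)
E
```

```text
[209.66359741 534.88140979 230.46994693] [[-0.93, 0.37, -0.0], [0.37, 0.93, -0.0], [0.0, -0.0, -1.0]] 0.1 [ 0.99  0.18  1.61  0.    1.35 -0.21]
12 [  7.94515983 420.94313645]
46 [  9.53863789 431.08538264]
80 [ 11.04601198 440.67959013]
98 [ 11.81152347 445.55195462]
shift [-17.36 -17.16   4.84] |turn [-0.93  6.29  2.66] |shift in new axes [-19.94 -11.5   -9.46]
```

View pics/w1b.png

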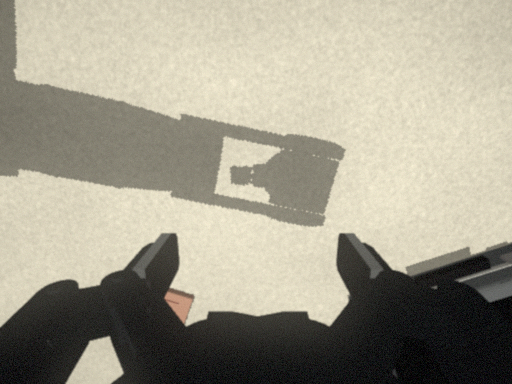

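The move calls were refused because every row needs all six keys, so the arm hasn't moved. The wrist picture shows only the fingers and the table.

>>> send_rows([
  {"x": -1,"y": -0.85,"z": 0,"wx": 0,"wy": 0,"wz": 0},
  {"x": -1,"y": -0.85,"z": 0,"wx": 0,"wy": 0,"wz": 0},
  {"x": -1,"y": -0.85,"z": 0,"wx": 0,"wy": 0,"wz": 0},
  {"x": -1,"y": -0.85,"z": 0,"wx": 0,"wy": 0,"wz": 0},
  {"x": -1,"y": -0.85,"z": 0,"wx": 0,"wy": 0,"wz": 0},
  {"x": -1,"y": -0.85,"z": 0,"wx": 0,"wy": 0,"wz": 0},
  {"x": -1,"y": -0.85,"z": 0,"wx": 0,"wy": 0,"wz": 0},
  {"x": -1,"y": -0.85,"z": 0,"wx": 0,"wy": 0,"wz": 0},
], jaw=1, squeeze=80)

```text
clock: 0.82
tool_pos: [334.3, 302.5, 231.1]
tool_rot: [-0.0, 0.186, 0.983, -0.0]
wrist_force: [0.3, 0.3, 0.7]
width: 85.4
grip_force: 0.0
```

>>> send_rows([
  {"x": -1,"y": -0.85,"z": 0,"wx": 0,"wy": 0,"wz": 0},
  {"x": -1,"y": -0.85,"z": 0,"wx": 0,"wy": 0,"wz": 0},
  {"x": -1,"y": -0.85,"z": 0,"wx": 0,"wy": 0,"wz": 0},
  {"x": -1,"y": -0.85,"z": 0,"wx": 0,"wy": 0,"wz": 0},
  {"x": -1,"y": -0.85,"z": 0,"wx": 0,"wy": 0,"wz": 0},
  {"x": -1,"y": -0.85,"z": 0,"wx": 0,"wy": 0,"wz": 0},
  {"x": -1,"y": -0.85,"z": 0,"wx": 0,"wy": 0,"wz": 0},
  {"x": -1,"y": -0.85,"z": 0,"wx": 0,"wy": 0,"wz": 0},
])

```text
clock: 1.48
tool_pos: [458.5, 71.1, 231.2]
tool_rot: [-0.0, 0.186, 0.983, 0.0]
wrist_force: [-0.3, 0.2, 0.2]
width: 85.4
grip_force: 0.0
```

>>> send_rows([
  {"x": -1,"y": -0.85,"z": 0,"wx": 0,"wy": 0,"wz": 0},
  {"x": -1,"y": -0.85,"z": 0,"wx": 0,"wy": 0,"wz": 0},
  {"x": -1,"y": -0.85,"z": 0,"wx": 0,"wy": 0,"wz": 0},
  {"x": -1,"y": -0.85,"z": 0,"wx": 0,"wy": 0,"wz": 0},
  {"x": -1,"y": -0.85,"z": 0,"wx": 0,"wy": 0,"wz": 0},
  {"x": -0.7,"y": -0.75,"z": 0,"wx": 0,"wy": 0,"wz": 0},
])

```text
clock: 1.98
tool_pos: [546.0, -97.9, 231.0]
tool_rot: [0.0, 0.186, 0.983, -0.0]
wrist_force: [0.7, 0.6, -0.0]
width: 85.5
grip_force: 0.0
```

>>> send_rows([
  {"x": 0,"y": 0,"z": 0.4,"wx": -0.12,"wy": 0.79,"wz": 0.33},
  {"x": 0,"y": 0,"z": 0.4,"wx": -0.12,"wy": 0.79,"wz": 0.33},
  {"x": 0,"y": 0,"z": 0.4,"wx": -0.12,"wy": 0.79,"wz": 0.33},
  {"x": 0,"y": 0,"z": 0.4,"wx": -0.12,"wy": 0.79,"wz": 0.33},
  {"x": 0,"y": 0,"z": 0.4,"wx": -0.12,"wy": 0.79,"wz": 0.33},
  {"x": 0,"y": 0,"z": 0.4,"wx": -0.12,"wy": 0.79,"wz": 0.33},
  {"x": 0,"y": 0,"z": 0.4,"wx": -0.12,"wy": 0.79,"wz": 0.33},
  {"x": 0,"y": 0,"z": 0.4,"wx": -0.12,"wy": 0.79,"wz": 0.33},
])

```text
clock: 2.65
tool_pos: [526.7, -82.7, 155.5]
tool_rot: [-0.311, 0.307, 0.893, 0.109]
wrist_force: [0.5, 0.1, -0.3]
width: 85.3
grip_force: 0.0
```

```bash
python3 - <<'E'
from post import *
p,r,o=cur(); print(p,r.as_matrix().round(2).tolist(),o["clock"],o["joint_positions"].round(2))
c=eyes.calibration("wrist"); im=eyes.get_image("wrist"); cv2.imwrite("pics/w2.png",im); cv2.imwrite("pics/w2b.png",cv2.convertScaleAbs(im,alpha=1.6))
import json; json.dump({k:np.array(v).tolist() for k,v in c.items()},open("w2.json","w"))
pz,R=graspframe(np.radians(-38)); O=np.array([455.4,-26.9,36.4])
for s in (12,46,80,98): print(s,proj(c,O+s*pz))
E
```

```text
[526.73076404 -82.69295964 155.50336669] [[-0.62, 0.62, -0.49], [0.48, 0.79, 0.39], [0.62, 0.0, -0.78]] 2.65 [-0.46  0.62  1.32  0.14  1.86 -1.37]
12 [256.93918358 192.36585695]
46 [256.94370405 222.72210711]
80 [256.94850258 254.94554849]
98 [256.95116445 272.82071648]
```

View pics/w2b.png

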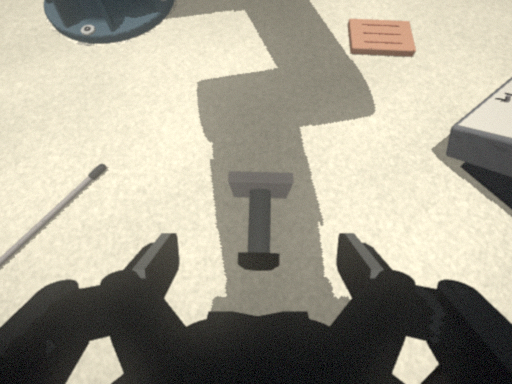

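The wrist view shows the post between the fingers. The foot spans columns 228–293 (rows 172–197), and the head spans 238–279 with its bottom at about row 270. I'll compare these against projected points.

```bash
python3 - <<'E'
from post import *
import json
c={k:np.array(v) for k,v in json.load(open("w2.json")).items()}
pz,R=graspframe(np.radians(-38)); O=np.array([455.4,-26.9,36.4]); M=R.as_matrix(); y=M[:,1]; up=np.cross(pz,y); up*=np.sign(up[2])
print("up",up,"cam",-c["R"].T@c["t"].ravel(), "fwd",c["R"][2])
for n,s,a,b in(("foot z0 top L",0,33,-33),("foot z0 top R",0,33,33),("foot z12 top L",12,33,-33),("foot z12 top R",12,33,33),("z12 bot L",12,-33,-33),("stem top z12",12,12,0),("head80 top",80,22,0),("head98 top",98,22,0),("head98 bot",98,-22,0),("headL",90,0,-22),("headR",90,0,22)):
    print(n,proj(c,O+s*pz+a*up+b*y).round(1))
im=cv2.imread("pics/w2.png"); g=cv2.cvtColor(im,6)
print("col 245",g[164:205,238].tolist()); print("col260",g[164:280,260].tolist())
for v in(178,188,210,225,240,262): 
    print(v,g[v,222:300:2].tolist())
E
```

```text
up [ 0.1096699  -0.08568352  0.99026807] cam [ 553.43836579 -104.10300637  310.30536581] fwd [-0.30211032  0.24014065 -0.92253012]
foot z0 top L [224.3 172.8]
foot z0 top R [289.7 172.8]
foot z12 top L [223.9 184.2]
foot z12 top R [290.  184.2]
z12 bot L [230.2 198.9]
stem top z12 [257.  189.6]
head80 top [257.  254.5]
head98 top [257.  273.9]
head98 bot [256.9 271.9]
headL [235.9 264.8]
headR [278.  264.8]
col 245 [90, 92, 89, 89, 92, 89, 88, 77, 71, 71, 72, 71, 70, 73, 71, 73, 70, 70, 70, 63, 63, 68, 65, 65, 67, 65, 65, 65, 64, 66, 68, 67, 69, 77, 88, 89, 90, 90, 88, 87, 89]
col260 [89, 90, 86, 87, 88, 86, 82, 80, 75, 71, 73, 68, 71, 72, 70, 70, 70, 71, 71, 64, 58, 66, 63, 60, 60, 58, 51, 52, 53, 52, 54, 52, 53, 49, 53, 53, 49, 52, 51, 54, 51, 53, 55, 52, 49, 52, 53, 52, 52, 52, 51, 52, 52, 50, 51, 53, 54, 53, 52, 54, 48, 52, 53, 53, 54, 54, 52, 52, 51, 51, 54, 51, 53, 53, 55, 53, 53, 53, 53, 54, 50, 55, 55, 53, 53, 53, 51, 52, 44, 34, 31, 32, 30, 33, 30, 31, 30, 34, 29, 35, 28, 31, 35, 34, 28, 30, 50, 82, 87, 89, 86, 86, 87, 88, 85, 83]
178 [91, 93, 90, 77, 73, 73, 70, 73, 71, 69,
[... 222 characters left out ...]
63, 61, 62, 64, 63, 64, 66, 64, 64, 73, 86, 89, 91, 87]
210 [91, 90, 91, 91, 88, 88, 89, 88, 84, 89, 88, 91, 89, 80, 49, 48, 55, 50, 53, 53, 51, 47, 52, 50, 65, 85, 86, 83, 87, 86, 88, 92, 91, 89, 88, 88, 89, 90, 89]
225 [94, 89, 90, 92, 96, 93, 89, 91, 90, 91, 86, 89, 89, 68, 48, 50, 52, 53, 49, 52, 51, 50, 48, 51, 73, 85, 86, 87, 88, 87, 86, 89, 88, 87, 89, 88, 89, 92, 92]
240 [93, 89, 90, 89, 89, 92, 89, 88, 89, 88, 87, 88, 88, 58, 49, 54, 53, 54, 53, 53, 52, 51, 50, 47, 74, 84, 83, 84, 90, 89, 87, 90, 87, 91, 91, 91, 94, 92, 92]
262 [133, 95, 90, 93, 87, 93, 91, 84, 46, 33, 35, 37, 35, 32, 31, 33, 36, 22, 29, 29, 34, 31, 32, 31, 35, 27, 26, 34, 44, 84, 90, 87, 87, 84, 83, 86, 90, 90, 88]
```

```bash
cat >> post.py <<'E'
h0=np.radians(-39.2); _p,_R=graspframe(np.radians(-38)); O0=np.array([455.4,-26.9,36.4])-2*_p+3.6*_R.as_matrix()[:,1]
pz,R=graspframe(h0); O0[2]=36.4; G=O0+50*pz; zt=R.as_matrix()[:,2]; T=G+17*zt
E
python3 - <<'E'
from post import *
print(O0,G,T); plan(T,R)
E
```

```text
[456.05569754 -22.84382149  36.4       ] [494.42583665 -54.13774333  29.44134495] [486.3150777  -47.52276975  16.04516214]
shift [-1.81  0.15  5.51] |turn [-0.09 -0.18  0.13] |shift in new axes [-1.7   0.12  5.54]
```

>>> send_rows([
  {"x": -0.6,"y": 0.05,"z": 0,"wx": -0.03,"wy": -0.06,"wz": 0.04},
  {"x": -0.6,"y": 0.05,"z": 0,"wx": -0.03,"wy": -0.06,"wz": 0.04},
  {"x": -0.55,"y": 0.03,"z": 0,"wx": -0.03,"wy": -0.06,"wz": 0.04},
  {"x": 0,"y": 0,"z": 0.9,"wx": 0,"wy": 0,"wz": 0},
  {"x": 0,"y": 0,"z": 0.9,"wx": 0,"wy": 0,"wz": 0},
  {"x": 0,"y": 0,"z": 0.9,"wx": 0,"wy": 0,"wz": 0},
  {"x": 0,"y": 0,"z": 0.8,"wx": 0,"wy": 0,"wz": 0},
  {"x": 0,"y": 0,"z": 0.6,"wx": 0,"wy": 0,"wz": 0},
])

```text
clock: 3.37
tool_pos: [506.6, -61.4, 46.3]
tool_rot: [-0.3, 0.314, 0.894, 0.108]
wrist_force: [0.5, 0.1, -0.4]
width: 85.7
grip_force: 0.0
```

>>> send_rows([
  {"x": 0,"y": 0,"z": 0.5,"wx": 0,"wy": 0,"wz": 0},
  {"x": 0,"y": 0,"z": 0.5,"wx": 0,"wy": 0,"wz": 0},
  {"x": 0,"y": 0,"z": 0.42,"wx": 0,"wy": 0,"wz": 0},
  {"x": 0,"y": 0,"z": 0,"wx": 0,"wy": 0,"wz": 0},
])

```text
clock: 3.7
tool_pos: [489.5, -47.6, 17.9]
tool_rot: [-0.301, 0.314, 0.894, 0.108]
wrist_force: [-0.9, 0.3, -0.1]
width: 86.0
grip_force: 0.0
```

```bash
python3 - <<'E'
from post import *
plan(T,R); print(cur()[2]["wrist_force"])
c=eyes.calibration("wrist"); im=eyes.get_image("wrist"); cv2.imwrite("pics/w3.png",im); cv2.imwrite("pics/w3b.png",cv2.convertScaleAbs(im,alpha=1.8))
E
```

```text
shift [ 0.04 -0.08  0.12] |turn [-0.01  0.11  0.07] |shift in new axes [ 0.04 -0.08  0.12]
[-0.94876807  0.26476635 -0.14294089]
```

View pics/w3b.png

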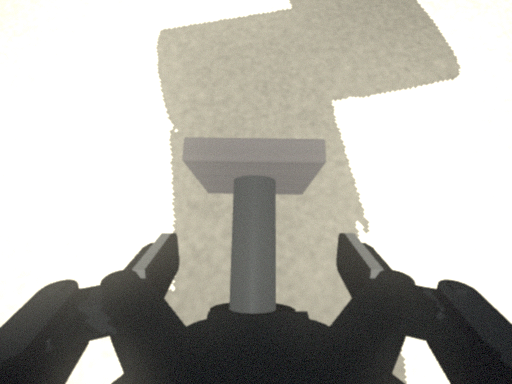

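The stem is centred at column 254, between the fingers (mid-column about 257), so I'll close the gripper and lift.

>>> send_rows([
  {"x": 0,"y": -0.08,"z": 0,"wx": 0,"wy": 0,"wz": 0},
  {"x": 0,"y": 0,"z": 0,"wx": 0,"wy": 0,"wz": 0},
  {"x": 0,"y": 0,"z": 0,"wx": 0,"wy": 0,"wz": 0},
  {"x": 0,"y": 0,"z": 0,"wx": 0,"wy": 0,"wz": 0},
  {"x": 0,"y": 0,"z": 0,"wx": 0,"wy": 0,"wz": 0},
  {"x": 0,"y": 0,"z": 0,"wx": 0,"wy": 0,"wz": 0},
  {"x": 0,"y": 0,"z": 0,"wx": 0,"wy": 0,"wz": 0},
  {"x": 0,"y": 0,"z": 0,"wx": 0,"wy": 0,"wz": 0},
], jaw=0, squeeze=80)

```text
clock: 4.42
tool_pos: [490.6, -50.6, 19.7]
tool_rot: [-0.299, 0.315, 0.894, 0.108]
wrist_force: [2.0, -1.0, 4.6]
width: 21.4
grip_force: 78.4
```

>>> send_rows([
  {"x": 0,"y": 0,"z": 0,"wx": 0,"wy": 0,"wz": 0},
  {"x": 0,"y": 0,"z": 0,"wx": 0,"wy": 0,"wz": 0},
  {"x": 0,"y": 0,"z": 0,"wx": 0,"wy": 0,"wz": 0},
  {"x": 0,"y": 0,"z": 0,"wx": 0,"wy": 0,"wz": 0},
])

```text
clock: 4.75
tool_pos: [490.6, -50.6, 19.7]
tool_rot: [-0.299, 0.315, 0.894, 0.108]
wrist_force: [2.3, -2.2, 5.2]
width: 21.3
grip_force: 78.5
```

```bash
python3 - <<'E'
from post import *
p,r,o=cur(); print(o["width"],o["grip_force"],p)
plan(p+[0,0,150],r)
E
```

```text
21.30920104939034 78.47162961959839 [490.5505599  -50.62265107  19.69561159]
shift [ 3.62  0.03 -4.79] |turn [0. 0. 0.] |shift in new axes [ 3.62  0.03 -4.79]
```

>>> send_rows([
  {"x": 0.3,"y": 0,"z": -0.4,"wx": 0,"wy": 0,"wz": 0},
  {"x": 0.6,"y": 0,"z": -0.8,"wx": 0,"wy": 0,"wz": 0},
  {"x": 0.6,"y": 0,"z": -0.8,"wx": 0,"wy": 0,"wz": 0},
  {"x": 0.6,"y": 0,"z": -0.8,"wx": 0,"wy": 0,"wz": 0},
  {"x": 0.6,"y": 0,"z": -0.8,"wx": 0,"wy": 0,"wz": 0},
  {"x": 0.6,"y": 0,"z": -0.8,"wx": 0,"wy": 0,"wz": 0},
  {"x": 0.3,"y": 0,"z": -0.4,"wx": 0,"wy": 0,"wz": 0},
  {"x": 0,"y": 0,"z": 0,"wx": 0,"wy": 0,"wz": 0},
])

```text
clock: 5.42
tool_pos: [491.5, -51.7, 171.8]
tool_rot: [-0.297, 0.315, 0.895, 0.108]
wrist_force: [1.6, -0.3, -3.1]
width: 21.3
grip_force: 78.5
```

```bash
cat >> post.py <<'E'
def upright(h,b=30):
    b=np.radians(b); d=np.array([np.cos(h),np.sin(h),0]); Z=np.array([0,0,1.])
    return frame(np.cross(Z,d),d*np.cos(b)-Z*np.sin(b))
E
python3 - <<'E'
from post import *
p,r,o=cur(); print(o["joint_positions"].round(2),p)
Ru=upright(h0); plan(p,Ru)
g=p-17*r.as_matrix()[:,2]; 
zt=Ru.as_matrix()[:,2]; Gu=np.array([580.5,-338.3,22+50+60]); Tu=Gu+17*zt; print(Tu); plan(Tu,Ru)
E
```

```text
[-0.44  0.49  1.46  0.15  1.81 -1.35] [491.47499969 -51.72019473 171.78313322]
shift [0. 0. 0.] |turn [  0.07 -16.14   0.05] |shift in new axes [0. 0. 0.]
[ 591.90906743 -347.60500834  123.5       ]
shift [-9.58 -6.71 -4.81] |turn [  0.07 -16.14   0.05] |shift in new axes [-3.62 -6.63 10.14]
```

```bash
python3 - <<'E'
from post import *
plan([560,-230,200],upright(h0))
E
```

```text
shift [-4.6  -3.83 -4.88] |turn [  0.07 -16.14   0.05] |shift in new axes [-4.29 -3.79  5.18]
```

>>> send_rows([
  {"x": -0.3,"y": -0.25,"z": -0.3,"wx": 0,"wy": 0,"wz": 0},
  {"x": -0.6,"y": -0.5,"z": -0.65,"wx": 0,"wy": 0,"wz": 0},
  {"x": -0.7,"y": -0.6,"z": -0.75,"wx": 0,"wy": 0,"wz": 0},
  {"x": -0.7,"y": -0.6,"z": -0.75,"wx": 0,"wy": 0,"wz": 0},
  {"x": -0.7,"y": -0.6,"z": -0.75,"wx": 0,"wy": 0,"wz": 0},
  {"x": -0.7,"y": -0.6,"z": -0.75,"wx": 0,"wy": 0,"wz": 0},
  {"x": -0.6,"y": -0.4,"z": -0.6,"wx": 0,"wy": 0,"wz": 0},
  {"x": -0.3,"y": -0.3,"z": -0.3,"wx": 0,"wy": 0,"wz": 0},
])

```text
clock: 6.08
tool_pos: [558.1, -232.9, 193.2]
tool_rot: [-0.301, 0.316, 0.893, 0.108]
wrist_force: [0.1, -0.4, -3.2]
width: 21.9
grip_force: 78.6
```

>>> send_rows([
  {"x": 0,"y": 0,"z": 0,"wx": 0,"wy": -0.4,"wz": 0},
  {"x": 0,"y": 0,"z": 0,"wx": 0,"wy": -0.8,"wz": 0},
  {"x": 0,"y": 0,"z": 0,"wx": 0,"wy": -0.8,"wz": 0},
  {"x": 0,"y": 0,"z": 0,"wx": 0,"wy": -0.8,"wz": 0},
  {"x": 0,"y": 0,"z": 0,"wx": 0,"wy": -0.8,"wz": 0},
  {"x": 0,"y": 0,"z": 0,"wx": 0,"wy": -0.8,"wz": 0},
  {"x": 0,"y": 0,"z": 0,"wx": 0,"wy": -0.8,"wz": 0},
  {"x": 0,"y": 0,"z": 0,"wx": 0,"wy": -0.8,"wz": 0},
])

```text
clock: 6.75
tool_pos: [557.1, -230.1, 193.6]
tool_rot: [-0.009, 0.333, 0.943, 0.005]
wrist_force: [-0.5, -0.5, -2.8]
width: 21.4
grip_force: 78.4
```

>>> send_rows([
  {"x": 0,"y": 0,"z": 0,"wx": 0,"wy": -0.8,"wz": 0},
  {"x": 0,"y": 0,"z": 0,"wx": 0,"wy": -0.8,"wz": 0},
  {"x": 0,"y": 0,"z": 0,"wx": 0,"wy": -0.8,"wz": 0},
  {"x": 0,"y": 0,"z": 0,"wx": 0,"wy": -0.8,"wz": 0},
  {"x": 0,"y": 0,"z": 0,"wx": 0,"wy": -0.8,"wz": 0},
  {"x": 0,"y": 0,"z": 0,"wx": 0,"wy": -0.8,"wz": 0},
  {"x": 0,"y": 0,"z": 0,"wx": 0,"wy": -0.8,"wz": 0},
  {"x": 0,"y": 0,"z": 0,"wx": 0,"wy": -0.8,"wz": 0},
])

```text
clock: 7.42
tool_pos: [556.6, -229.4, 193.3]
tool_rot: [0.301, 0.316, 0.894, -0.105]
wrist_force: [-0.3, -1.7, -3.3]
width: 21.2
grip_force: 78.5
```

>>> send_rows([
  {"x": 0,"y": 0,"z": 0,"wx": 0,"wy": -0.8,"wz": 0},
  {"x": 0,"y": 0,"z": 0,"wx": 0,"wy": -0.8,"wz": 0},
  {"x": 0,"y": 0,"z": 0,"wx": 0,"wy": -0.8,"wz": 0},
  {"x": 0,"y": 0,"z": 0,"wx": 0,"wy": -0.8,"wz": 0},
  {"x": 0,"y": 0,"z": 0,"wx": 0,"wy": -0.5,"wz": 0},
  {"x": 0,"y": 0,"z": 0,"wx": 0,"wy": 0,"wz": 0},
])

```text
clock: 7.92
tool_pos: [551.9, -237.9, 197.3]
tool_rot: [0.408, 0.305, 0.847, -0.154]
wrist_force: [0.1, 0.7, -3.0]
width: 21.7
grip_force: 78.6
```

```bash
python3 - <<'E'
from post import *
p,r,o=cur(); print(o["joint_positions"].round(2),p,o["width"],o["clock"])
plan(p,upright(h0))
tiles=[]
for n in("top","side","wrist"):
    im=eyes.get_image(n); cv2.imwrite(f"pics/{n}4.png",im); c=eyes.calibration(n)
    g=p-17*r.as_matrix()[:,2]; u,v=proj(c,g).astype(int)
    print(n,u,v); 
    if n=="wrist": t=cv2.resize(im,(400,300))
    else:
        x,y=max(0,min(u-40,432)),max(0,min(v-30,324)); print("crop",x,y); t=cv2.resize(im[y:y+60,x:x+80],(400,300),interpolation=cv2.INTER_CUBIC)
    tiles.append(cv2.convertScaleAbs(t,alpha=1.6))
im=cv2.imread("pics/top4.png")[170:245,330:430]
tiles.append(cv2.convertScaleAbs(cv2.resize(im,(400,300),interpolation=cv2.INTER_CUBIC),alpha=1.6))
cv2.imwrite("pics/mos4.png",np.vstack([np.hstack(tiles[:2]),np.hstack(tiles[2:])]))
E
```

```text
[-0.53 -0.07  2.23 -1.    0.16 -0.48] [ 551.87940416 -237.87254559  197.27562236] 21.702836113742897 7.9167
shift [0. 0. 0.] |turn [-0.17 -1.38  0.03] |shift in new axes [0. 0. 0.]
top 351 205
crop 311 175
side 278 201
crop 238 171
wrist 255 246
```

View pics/mos4.png

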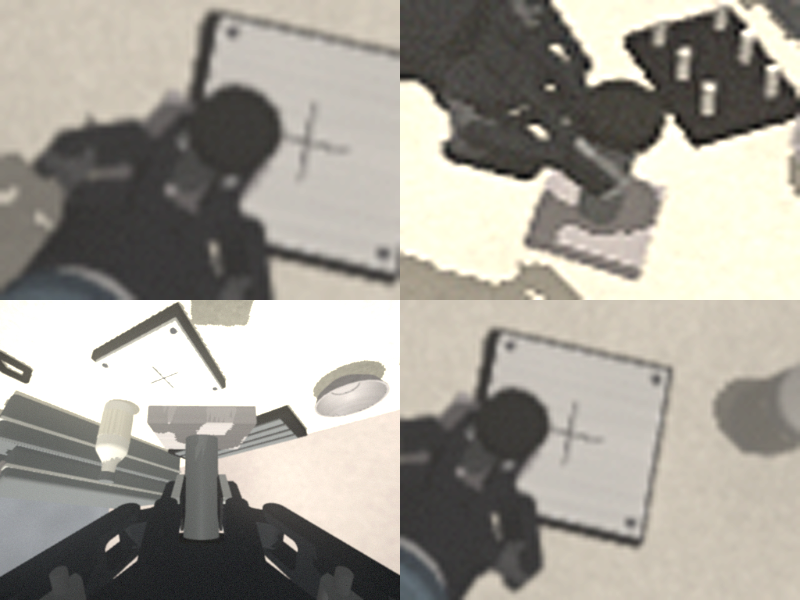

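The post is held firmly, but the tool is about 8° short of upright because the wrist is near its singularity (q5 about 0.16, q4 near its limit). I'll fit simple arm kinematics to find a heading where it's reachable.

```bash
cat > kin.py <<'E'
from post import *
from scipy.optimize import least_squares
o=cur()
D=[([.990696,.181478,1.607904,0,1.353802,-.206318],[209.66,534.88,230.47]),([-.46,.62,1.32,.14,1.86,-1.37],[526.7,-82.7,155.5]),
([-.44,.49,1.46,.15,1.81,-1.35],[491.5,-51.7,171.8]),(o[2]["joint_positions"],o[0])]
E=lambda s,a:Ro.from_euler(s,a)
def rot(q): return E("z",q[0])*E("y",q[1]+q[2])*E("z",q[3])*E("y",q[4])*E("z",q[5])
def fk(q,k):
    f=E("y",q[1]+q[2]); loc=np.array([k[0],k[1],k[2]])+E("y",q[1]).apply([0,0,k[3]])+f.apply([k[5],0,k[4]])
    return E("z",q[0]).apply(loc)+rot(q).apply([0,0,k[6]])
k=least_squares(lambda k:np.r_[np.concatenate([fk(q,k)-p for q,p in D]),.01*(k-[0,117,300,400,400,0,220])],[0,117,300,400,400,0,220]).x
F=rot(D[3][0]).inv()*o[1]   # fixed tool mount
lo=np.array([-2.99,-.89,.3,-1.14,0,-3.12]);hi=np.array([2.99,2.07,2.58,4.28,2.63,3.12])
def ik(P,R,q0):
    s=least_squares(lambda q:np.r_[(fk(q,k)-P)/100,(R.inv()*rot(q)*F).as_rotvec()],np.clip(q0,lo+.01,hi-.01),bounds=(lo,hi)); return s.x,s.cost
E
python3 - <<'E'
from kin import *
print(k.round(0),[np.abs(fk(q,k)-p).max().round(1) for q,p in D],F.as_rotvec().round(3))
for deg in(-39,-25,-10,0,10,20):
  for hz in(0,60):
    Ru=upright(np.radians(deg)); G=np.array([580.5,-338.3,72+hz]); P=G+17*Ru.as_matrix()[:,2]
    best=min((ik(P,Ru,[-.5,.4,1.6,a,.5,b]) for a in(-.9,0,1.5,3) for b in(-2.5,-1,0.5,2)),key=lambda t:t[1]); print(deg,hz,best[0].round(2),"%.1e"%best[1])
E
```

```text
[ -0. 117. 317. 436. 515.  88. 319.] [np.float64(0.6), np.float64(0.5), np.float64(1.4), np.float64(0.5)] [ 0.    -0.     1.571]
-39 0 [-0.72  0.47  2.11  3.07  0.49  1.61] 3.4e-30
-39 60 [-0.72  0.31  2.13  3.05  0.35  1.64] 4.4e-23
-25 0 [-0.87  0.47  2.12  2.4   0.57  2.  ] 3.8e-30
-25 60 [-0.87  0.3   2.14  2.22  0.48  2.21] 5.5e-31
-10 0 [-1.01  0.5   2.06  1.88  0.74  2.22] 3.0e-30
-10 60 [-1.01  0.34  2.08  1.74  0.71  2.42] 3.1e-30
0 0 [-1.07  0.53  1.99  1.63  0.87  2.31] 1.0e-30
0 60 [-1.07  0.39  2.01  1.53  0.86  2.47] 1.8e-30
10 0 [-1.11  0.58  1.9   1.43  0.99  2.35] 4.8e-30
10 60 [-1.11  0.44  1.92  1.36  1.01  2.49] 2.2e-30
20 0 [-1.12  0.63  1.79  1.27  1.12  2.38] 5.8e-27
20 60 [-1.12  0.51  1.81  1.23  1.16  2.49] 4.0e-31
```

```bash
python3 - <<'E'
from kin import *
for deg in range(-150,-50,10):
  for hz in(0,60):
    Ru=upright(np.radians(deg)); G=np.array([580.5,-338.3,72+hz]); P=G+17*Ru.as_matrix()[:,2]
    q,c=min((ik(P,Ru,[q1,.4,1.8,-.9,a,b]) for q1 in (-.4,-.1) for a in(.5,1.2) for b in(-1,0)),key=lambda t:t[1])
    if c<1e-3: print(deg,hz,q.round(2),"%.1e"%c)
E
```

```text
-150 0 [-0.39  1.11  0.88 -0.8   1.85  0.72] 7.0e-25
-150 60 [-0.39  1.02  0.9  -0.81  1.9   0.67] 8.9e-31
-140 0 [-0.36  1.04  1.02 -0.87  1.71  0.68] 4.4e-30
-140 60 [-0.36  0.95  1.04 -0.88  1.76  0.62] 7.0e-30
-130 0 [-0.34  0.96  1.16 -0.94  1.57  0.65] 1.3e-30
-130 60 [-0.34  0.87  1.17 -0.95  1.61  0.59] 4.6e-30
-120 0 [-0.32  0.89  1.29 -1.03  1.43  0.63] 4.0e-30
-120 60 [-0.32  0.8   1.31 -1.02  1.47  0.56] 8.1e-30
-110 0 [-0.31  0.82  1.43 -1.13  1.28  0.62] 1.4e-26
-110 60 [-0.31  0.72  1.44 -1.11  1.31  0.54] 7.5e-30
```

```bash
cat > path.py <<'E'
from kin import *
p,r,o=cur(); q=o["joint_positions"]
h2=np.radians(-125); Ru2=upright(h2)
Rd=r*Ro.from_rotvec([0,np.radians(6*6),0])           # 6 rows wy+1
Z=Ro.from_rotvec([0,0,-np.radians(86)])
P=np.array([570,-290,220.])
R2=upright(h2,66+8)
seq=[(p,r),(P,r),(P,Rd),(P,R2),(P,Ru2),(np.array([580.5,-338.3,132])+17*Ru2.as_matrix()[:,2],Ru2)]
if __name__=="__main__":
  for i in range(1,len(seq)):
    (a,A),(b,B)=seq[i-1],seq[i]; w=(A.inv()*B).as_rotvec()
    plan(b,B,a,A)
    for s in np.linspace(.25,1,4):
        q,c=ik(a+(b-a)*s,A*Ro.from_rotvec(w*s),q); print("  ",q.round(2),"%.0e"%c)
E
python3 path.py
```

```text
shift [-1.77 -1.16  0.94] |turn [0. 0. 0.] |shift in new axes [-1.77 -1.16  0.94]
   [-0.55 -0.07  2.2  -0.85  0.16 -0.64] 2e-30
   [-0.58 -0.06  2.18 -0.72  0.15 -0.79] 2e-27
   [-0.6  -0.05  2.16 -0.58  0.15 -0.94] 3e-28
   [-0.62 -0.04  2.14 -0.45  0.15 -1.09] 5e-29
shift [0. 0. 0.] |turn [0. 6. 0.] |shift in new axes [0. 0. 0.]
   [-0.63 -0.03  2.04 -0.15  0.39 -1.39] 2e-22
   [-0.63  0.01  1.93 -0.08  0.61 -1.46] 2e-25
   [-0.64  0.08  1.81 -0.05  0.82 -1.49] 5e-19
   [-0.64  0.16  1.68 -0.03  1.03 -1.51] 3e-21
shift [0. 0. 0.] |turn [ 3.82  0.05 13.65] |shift in new axes [0. 0. 0.]
   [-0.59  0.19  1.64 -0.15  1.07 -1.03] 2e-30
   [-0.54  0.25  1.58 -0.24  1.16 -0.6 ] 8e-31
   [-0.52  0.31  1.49 -0.28  1.27 -0.21] 1e-21
   [-0.52  0.38  1.4  -0.28  1.39  0.15] 6e-25
shift [0. 0. 0.] |turn [-0.   -7.33 -0.  ] |shift in new axes [0. 0. 0.]
   [-0.43  0.44  1.37 -0.47  1.44  0.27] 7e-30
   [-0.36  0.51  1.34 -0.64  1.5   0.37] 5e-30
   [-0.29  0.6   1.3  -0.8   1.58  0.45] 1e-30
   [-0.25  0.69  1.27 -0.95  1.67  0.51] 2e-29
shift [2.38 1.45 3.6 ] |turn [0. 0. 0.] |shift in new axes [2.38 1.45 3.6 ]
   [-0.27  0.72  1.27 -0.96  1.63  0.53] 1e-24
   [-0.29  0.76  1.26 -0.96  1.6   0.55] 6e-24
   [-0.31  0.8   1.25 -0.97  1.57  0.56] 3e-23
   [-0.33  0.84  1.24 -0.98  1.54  0.57] 1e-22
```

>>> send_rows([
  {"x": 0,"y": 0,"z": 0,"wx": 0,"wy": 0.4,"wz": 0},
  {"x": 0,"y": 0,"z": 0,"wx": 0,"wy": 0.8,"wz": 0},
  {"x": 0,"y": 0,"z": 0,"wx": 0,"wy": 0.8,"wz": 0},
  {"x": 0,"y": 0,"z": 0,"wx": 0,"wy": 0.8,"wz": 0},
  {"x": 0,"y": 0,"z": 0,"wx": 0,"wy": 0.8,"wz": 0},
  {"x": 0,"y": 0,"z": 0,"wx": 0,"wy": 0.8,"wz": 0},
  {"x": 0,"y": 0,"z": 0,"wx": 0,"wy": 0.8,"wz": 0},
  {"x": 0,"y": 0,"z": 0,"wx": 0,"wy": 0.8,"wz": 0},
])

```text
clock: 8.73
tool_pos: [552.8, -242.7, 202.5]
tool_rot: [0.166, 0.34, 0.923, -0.07]
wrist_force: [0.1, -1.0, -2.1]
width: 21.7
grip_force: 78.6
```

```bash
python3 - <<'E'
from path import *
p,r,o=cur(); print(p,o["joint_positions"].round(2)); plan(P,R2); plan(P,r)
E
```

```text
[ 552.77852418 -242.70502603  202.52979975] [-0.58  0.06  1.85 -0.08  0.88 -1.4 ]
shift [-1.88 -1.   -0.02] |turn [ 4.32  0.75 13.39] |shift in new axes [-1.3   1.65 -0.35]
shift [-1.88 -1.   -0.02] |turn [0. 0. 0.] |shift in new axes [-1.88 -1.   -0.02]
```

>>> send_rows([
  {"x": -0.5,"y": -0.25,"z": 0,"wx": 0,"wy": 0,"wz": 0},
  {"x": -0.8,"y": -0.45,"z": 0,"wx": 0,"wy": 0,"wz": 0},
  {"x": -0.58,"y": -0.3,"z": 0,"wx": 0.13,"wy": 0.02,"wz": 0.4},
  {"x": 0,"y": 0,"z": 0,"wx": 0.26,"wy": 0.05,"wz": 0.8},
  {"x": 0,"y": 0,"z": 0,"wx": 0.26,"wy": 0.05,"wz": 0.8},
  {"x": 0,"y": 0,"z": 0,"wx": 0.26,"wy": 0.05,"wz": 0.8},
  {"x": 0,"y": 0,"z": 0,"wx": 0.26,"wy": 0.05,"wz": 0.8},
  {"x": 0,"y": 0,"z": 0,"wx": 0.26,"wy": 0.05,"wz": 0.8},
])

```text
clock: 9.4
tool_pos: [569.6, -290.0, 218.6]
tool_rot: [0.14, 0.556, 0.814, -0.094]
wrist_force: [-1.0, 1.0, -3.1]
width: 21.5
grip_force: 78.7
```

>>> send_rows([
  {"x": 0,"y": 0,"z": 0,"wx": 0.26,"wy": 0.05,"wz": 0.8},
  {"x": 0,"y": 0,"z": 0,"wx": 0.26,"wy": 0.05,"wz": 0.8},
  {"x": 0,"y": 0,"z": 0,"wx": 0.26,"wy": 0.05,"wz": 0.8},
  {"x": 0,"y": 0,"z": 0,"wx": 0.26,"wy": 0.05,"wz": 0.8},
  {"x": 0,"y": 0,"z": 0,"wx": 0.26,"wy": 0.05,"wz": 0.8},
  {"x": 0,"y": 0,"z": 0,"wx": 0.26,"wy": 0.05,"wz": 0.8},
  {"x": 0,"y": 0,"z": 0,"wx": 0.26,"wy": 0.05,"wz": 0.8},
  {"x": 0,"y": 0,"z": 0,"wx": 0.26,"wy": 0.05,"wz": 0.8},
])

```text
clock: 10.07
tool_pos: [569.8, -289.7, 218.4]
tool_rot: [0.085, 0.805, 0.575, -0.117]
wrist_force: [-0.0, -0.0, -2.5]
width: 22.0
grip_force: 78.8
```

>>> send_rows([
  {"x": 0,"y": 0,"z": 0,"wx": 0.26,"wy": 0.05,"wz": 0.8},
  {"x": 0,"y": 0,"z": 0,"wx": 0.26,"wy": 0.05,"wz": 0.8},
  {"x": 0,"y": 0,"z": 0,"wx": 0.26,"wy": 0.05,"wz": 0.8},
  {"x": 0,"y": 0,"z": 0,"wx": 0,"wy": 0,"wz": 0},
])

```text
clock: 10.4
tool_pos: [570.1, -290.6, 218.4]
tool_rot: [0.063, 0.875, 0.465, -0.122]
wrist_force: [-0.3, 0.7, -2.2]
width: 21.6
grip_force: 78.8
```

```bash
python3 - <<'E'
from path import *
p,r,o=cur(); print(p,o["joint_positions"].round(2)); plan(P,R2); plan(P,Ru2)
E
```

```text
[ 570.09521508 -290.62834151  218.36111525] [-0.52  0.38  1.41 -0.28  1.38  0.13]
shift [ 0.   -0.02 -0.07] |turn [ 0.   -0.04  0.16] |shift in new axes [-0.   -0.02 -0.07]
shift [ 0.   -0.02 -0.07] |turn [ 0.07 -7.37  0.15] |shift in new axes [-0.05 -0.02 -0.05]
```

>>> send_rows([
  {"x": 0,"y": 0,"z": 0,"wx": 0,"wy": -0.7,"wz": 0.02},
  {"x": 0,"y": 0,"z": 0,"wx": 0,"wy": -1,"wz": 0.02},
  {"x": 0,"y": 0,"z": 0,"wx": 0,"wy": -1,"wz": 0.02},
  {"x": 0,"y": 0,"z": 0,"wx": 0,"wy": -1,"wz": 0.02},
  {"x": 0,"y": 0,"z": 0,"wx": 0,"wy": -1,"wz": 0.02},
  {"x": 0,"y": 0,"z": 0,"wx": 0,"wy": -1,"wz": 0.02},
  {"x": 0,"y": 0,"z": 0,"wx": 0,"wy": -1,"wz": 0.02},
  {"x": 0,"y": 0,"z": 0,"wx": 0,"wy": -0.65,"wz": 0},
])

```text
clock: 11.07
tool_pos: [569.2, -289.2, 216.7]
tool_rot: [0.233, 0.765, 0.403, -0.444]
wrist_force: [0.1, -0.3, -4.3]
width: 21.3
grip_force: 78.8
```

>>> send_rows([
  {"x": 0,"y": 0,"z": 0,"wx": 0,"wy": 0,"wz": 0},
  {"x": 0,"y": 0,"z": 0,"wx": 0,"wy": 0,"wz": 0},
])

```text
clock: 11.23
tool_pos: [568.9, -290.0, 216.7]
tool_rot: [0.232, 0.767, 0.403, -0.443]
wrist_force: [-0.4, 0.3, -2.8]
width: 21.9
grip_force: 78.9
```

```bash
python3 - <<'E'
from path import *
p,r,o=cur(); plan(P,Ru2); g=p-17*r.as_matrix()[:,2]; print(p,g,o["joint_positions"].round(2))
up=np.array([0,0,1.])
for n in("top","side","wrist"):
    c=eyes.calibration(n); im=eyes.get_image(n); cv2.imwrite(f"pics/{n}5.png",im)
    print(n,"head",proj(c,g+[0,0,48]).round(1),"grasp",proj(c,g).round(1),"foot top",proj(c,g-[0,0,38]).round(1),"bottom",proj(c,g-[0,0,50]).round(1))
ims=[]
for n in("side","top"):
    im=cv2.imread(f"pics/{n}5.png"); u,v=proj(eyes.calibration(n),g).astype(int); x,y=u-40,v-45; print(n,"crop",x,y)
    ims.append(cv2.convertScaleAbs(cv2.resize(im[y:y+90,x:x+60 if 0 else x+80],None,fx=5,fy=5,interpolation=cv2.INTER_CUBIC),alpha=1.6))
cv2.imwrite("pics/mos5.png",np.hstack(ims))
E
```

```text
shift [-0.1   0.04 -0.09] |turn [ 0.06 -0.01  0.04] |shift in new axes [-0.1   0.04 -0.09]
[ 568.86649631 -290.01500038  216.72361773] [ 577.22496867 -277.9028718   225.23433339] [-0.25  0.68  1.28 -0.95  1.66  0.52]
top head [378.6 187. ] grasp [372.5 190.9] foot top [368.1 193.7] bottom [366.8 194.6]
side head [300.2 190.9] grasp [298.8 204.4] foot top [297.8 214.4] bottom [297.4 217.5]
wrist head [256.5 347.4] grasp [256.2 245.4] foot top [256.  176.1] bottom [255.9 156. ]
side crop 258 159
top crop 332 145
```

View pics/mos5.png

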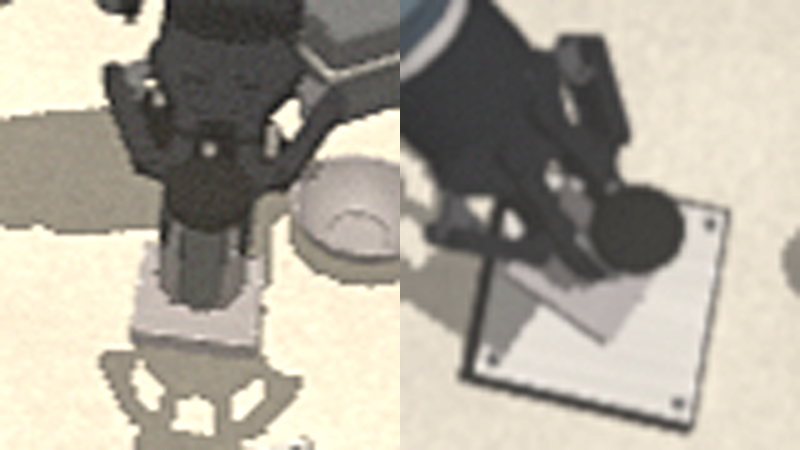

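The head centre is at (379.1,190.5) in the top view and (299.1,196.5) in the side view. The visible foot corners are at (372.5,212.9) and (382.5,200.1) in the top view, and (284.5,224.1) and (309.5,227.5) in the side view. I'll triangulate these.

```bash
python3 - <<'E'
from path import *
t,s=eyes.calibration("top"),eyes.calibration("side"); p,r,o=cur(); g=p-17*r.as_matrix()[:,2]
H=two(t,(379.1,190.5),s,(299.1,196.5)); a=two(t,(382.5,200.1),s,(309.5,227.5)); b=two(t,(372.5,212.9),s,(284.5,224.1))
print("head",H,"c1",a,"c2",b,np.linalg.norm(a[0]-b[0]))
z=(a[0][2]+b[0][2])/2; c4=onz(t,351.5,197.5,z); c1=onz(t,382.5,200.1,z);print("centre",(c1+c4)/2,np.linalg.norm(c1-c4),"edge head",np.degrees(np.arctan2(*(a[0]-b[0])[[1,0]]))); print("g",g)
# wrist: stem edges and foot rows
w=cv2.cvtColor(cv2.imread("pics/wrist5.png"),6)
for v in (205,215,225): print(v,w[v,226:290:2].tolist())
print(w[110:200,215].tolist())
print(w[110:200,256].tolist())
for zz in (45,50,55): 
  for n,d in(("top",12),("bot",0)):
    for side in(-33,33): print(zz,n,side,proj(eyes.calibration("wrist"),g+[0,0,d-zz]+33*np.array([np.cos(h2),np.sin(h2),0])+side*r.as_matrix()[:,1]).round(1),proj(eyes.calibration("wrist"),g+[0,0,d-zz]-33*np.array([np.cos(h2),np.sin(h2),0])+side*r.as_matrix()[:,1]).round(1))
E
```

```text
head (array([ 571.77083782, -283.15421738,  260.33886231]), np.float64(0.7166283818546699)) c1 (array([ 574.74959802, -322.60690602,  177.1548623 ]), np.float64(24.35986450568199)) c2 (array([ 529.61520805, -289.74119403,  181.71788651]), np.float64(3.108859584643283)) 56.01865200245684
centre [ 565.21310312 -276.79993881  179.4363744 ] 80.66710766326649 edge head -36.061152522752934
g [ 577.48865839 -279.58523638  228.89233291]
205 [115, 114, 114, 116, 118, 108, 76, 75, 76, 77, 79, 76, 74, 72, 76, 77, 79, 75, 76, 75, 76, 70, 74, 71, 72, 68, 85, 148, 164, 173, 185, 193]
215 [203, 204, 195, 197, 203, 176, 71, 75, 72, 76, 76, 76, 74, 76, 74, 76, 77, 78, 74, 75, 75, 73, 72, 70, 66, 67, 73, 78, 81, 81, 86, 89]
225 [104, 93, 96, 95, 91, 57, 72, 74, 71, 72, 73, 74, 72, 74, 77, 78, 77, 76, 74, 75, 73, 71, 74, 67, 69, 67, 58, 72, 92, 91, 92, 85]
[142, 120, 114, 123, 143, 162, 187, 202, 205, 204, 206, 206, 209, 207, 208, 209, 209, 213, 208, 213, 211, 212, 210, 207, 191, 133, 113, 113, 114, 111, 112, 112, 110, 111, 112, 111, 113, 113, 109, 111, 109, 110, 111, 112, 114, 108, 110, 107, 104, 100,
[... 362 characters left out ...]
0, 108, 107, 110, 105, 106, 104, 106, 107, 106, 107, 108, 114, 138, 151, 142, 110, 94, 97, 94, 96, 95, 96, 96, 96, 96, 97, 94, 81, 79, 80, 78, 78, 77, 77, 78, 76, 77, 80, 78, 79, 76, 80, 75, 79, 81, 78, 77, 75, 74, 80, 79, 76, 78, 76, 81]
45 top -33 [208.6 202.3] [182.5 171.7]
45 top 33 [306.3 202.3] [334.  171.8]
45 bot -33 [209.3 185.1] [184.2 146.1]
45 bot 33 [305.4 185.2] [332.  146.2]
50 top -33 [208.9 195. ] [183.2 160.8]
50 top 33 [306.  195.1] [333.2 161. ]
50 bot -33 [209.6 178.1] [184.8 135.8]
50 bot 33 [305.1 178.2] [331.2 135.9]
55 top -33 [209.2 187.9] [183.9 150.2]
55 top 33 [305.6 188. ] [332.3 150.4]
55 bot -33 [209.9 171.3] [185.5 125.7]
55 bot 33 [304.7 171.3] [330.3 125.8]
```

View pics/wrist5.png

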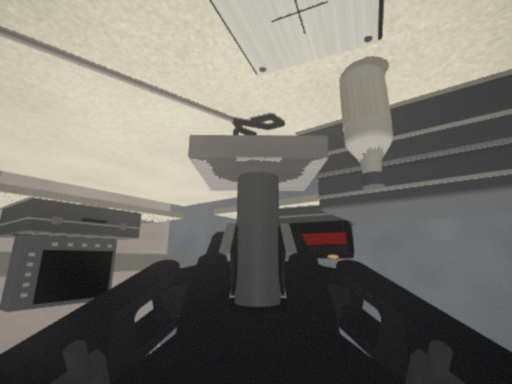

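The wrist view shows the foot's near face across columns 190–328 (rows 135–159), with its far top edge at about row 190. I'll get subpixel edges from the image and run solvePnP for the post's pose in the hand.

```bash
python3 - <<'E'
from path import *
w=cv2.GaussianBlur(cv2.cvtColor(cv2.imread("pics/wrist5.png"),6),(3,3),0).astype(int)
def ed(l,o,th=8):
    d=np.diff(np.array(l)); return [(o+i,int(d[i])) for i in range(1,len(d)-1) if abs(d[i])>th and abs(d[i])>=abs(d[i-1]) and abs(d[i])>abs(d[i+1])]
for r_ in(140,150,170,175,180,185): print("row",r_,ed(w[r_,180:240],180),ed(w[r_,275:340],275))
for c in(200,210,220,228,285,292,300,310,320): print("col",c,ed(w[125:200,c],125,6))
p,r,o=cur(); print(p,r.as_matrix()[:,2],o["clock"])
E
```

```text
row 140 [(188, -35)] [(327, -10)]
row 150 [(188, -31)] []
row 170 [(197, -13), (212, -16)] [(303, 19), (318, -24)]
row 175 [(200, -15), (214, -14), (217, -9)] [(301, 15), (315, -16)]
row 180 [(203, -14), (228, -10)] [(286, 16), (311, -13), (318, -12)]
row 185 [(207, -15), (236, -28)] [(278, 31), (308, -11), (317, -14)]
col 200 [(134, -40), (159, 21), (174, 10)]
col 210 [(134, -37), (165, 19), (189, 11)]
col 220 [(134, -39), (177, 19), (190, 16)]
col 228 [(134, -37), (179, 22), (190, 16)]
col 285 [(135, -32), (181, 22), (190, -17)]
col 292 [(135, -33), (178, 20), (190, -16)]
col 300 [(130, -35), (133, -10), (175, 23), (190, -16)]
col 310 [(127, -33), (131, -15), (134, 10), (162, 17), (181, -9), (184, -7)]
col 320 [(128, -15), (135, 8), (158, 20), (168, -20), (172, 10), (177, -15), (195, 15)]
[ 569.14738225 -291.71467094  220.38939637] [-0.4906633  -0.71349615 -0.50017274] 11.3833
```

```bash
python3 - <<'E'
from path import *
c=eyes.calibration("wrist"); K=np.array(c["mtx"],float); Rc=np.array(c["R"]); tc=np.array(c["t"]).ravel()
p,r,o=cur(); y=r.as_matrix()[:,1]
# object axes: u (away), y (tool y), up ; a=sign of image x along tool y
ob=np.array([[-33,-33,0],[-33,33,0],[-33,-33,12],[-33,33,12],[33,-33,12],[33,33,12]],float)
px=np.array([[188.5,134.7],[327.5,135.5],[190,158.8],[326.3,158.8],[210.5,190.5],[304.8,190.5]])
ob[:,1]*=np.sign((Rc@y)[0])
B=np.c_[[np.cos(h2),np.sin(h2),0],y,[0,0,1]]; B[:,1]-=0
if np.linalg.det(B)<0: ob[:,1]*=-1; B[:,1]*=-1
U0=Rc@B; ok,rv,tv=cv2.solvePnP(ob,px,K,None,cv2.Rodrigues(U0)[0],(Rc@(p+[0,0,-60])+tc).reshape(3,1),True,cv2.SOLVEPNP_ITERATIVE)
Rw=Rc.T@cv2.Rodrigues(rv)[0]; O=Rc.T@(tv.ravel()-tc)
res=cv2.projectPoints(ob,rv,tv,K,None)[0].reshape(-1,2)-px; print("res",res.round(1).tolist())
print("stem dir",Rw[:,2].round(3),"O",O.round(1),"TCP",p.round(1),"O in tool",r.inv().apply(O-p).round(1),"stem in tool",r.inv().apply(Rw[:,2]).round(3))
E
```

```text
res [[1.3, 0.4], [-1.1, -0.1], [-1.7, -0.2], [1.6, 0.1], [0.9, -0.1], [-1.0, 0.0]]
stem dir [-0.016 -0.011  1.   ] O [ 573.2 -286.1  174.2] TCP [ 569.1 -291.7  220.4] O in tool [43.5 -0.2 17.1] stem in tool [-0.875 -0.    -0.484]
```

```bash
python3 - <<'E'
from path import *
p,r,o=cur(); plan([576.4,-343.9,83],r); plan([576.4,-343.9,68],r); plan(p-[0,0,4],r)
E
```

```text
shift [3.99 1.39 4.1 ] |turn [0. 0. 0.] |shift in new axes [3.99 1.39 4.1 ]
shift [4.51 1.39 4.4 ] |turn [0. 0. 0.] |shift in new axes [4.51 1.39 4.4 ]
shift [ 0.14 -0.    0.08] |turn [0. 0. 0.] |shift in new axes [ 0.14 -0.    0.08]
```

>>> send_rows([
  {"x": 0.3,"y": 0.1,"z": 0.3,"wx": 0,"wy": 0,"wz": 0},
  {"x": 0.7,"y": 0.25,"z": 0.7,"wx": 0,"wy": 0,"wz": 0},
  {"x": 0.7,"y": 0.25,"z": 0.75,"wx": 0,"wy": 0,"wz": 0},
  {"x": 0.7,"y": 0.25,"z": 0.75,"wx": 0,"wy": 0,"wz": 0},
  {"x": 0.7,"y": 0.25,"z": 0.7,"wx": 0,"wy": 0,"wz": 0},
  {"x": 0.55,"y": 0.2,"z": 0.55,"wx": 0,"wy": 0,"wz": 0},
  {"x": 0.34,"y": 0.09,"z": 0.35,"wx": 0,"wy": 0,"wz": 0},
  {"x": 0,"y": 0,"z": 0,"wx": 0,"wy": 0,"wz": 0},
])

```text
clock: 12.05
tool_pos: [573.5, -344.6, 78.7]
tool_rot: [0.233, 0.767, 0.4, -0.444]
wrist_force: [-0.7, -0.1, -3.5]
width: 21.3
grip_force: 78.9
```

>>> send_rows([
  {"x": 0,"y": 0,"z": 0,"wx": 0,"wy": 0,"wz": 0},
  {"x": 0,"y": 0,"z": 0,"wx": 0,"wy": 0,"wz": 0},
])

```text
clock: 12.22
tool_pos: [576.4, -344.0, 83.7]
tool_rot: [0.236, 0.768, 0.4, -0.442]
wrist_force: [0.1, -0.4, -3.0]
width: 21.4
grip_force: 78.9
```

```bash
python3 - <<'E'
from path import *
p,r,o=cur(); print(p,o["wrist_force"]); plan([576.4,-343.9,71],Ru2)
t=eyes.calibration("top"); im=eyes.get_image("top"); cv2.imwrite("pics/top6.png",im)
g=cv2.cvtColor(im,6); O=np.array([580.5,-338.3,0]); 
u,v=proj(t,O+[0,0,37+89]); print("pred head",u,v)
x,y=int(u)-18,int(v)-18; m=((g[y:y+36,x:x+36]<45)*255).astype(np.uint8)
for row in m[::2]: print("".join(".#"[int(a>0)] for a in row))
E
```

```text
[ 576.3585164  -343.96545435   83.65636632] [ 0.12425129 -0.43960774 -3.01112521]
shift [ 0.44 -0.    0.25] |turn [ 0.08  0.03 -0.04] |shift in new axes [ 0.44 -0.    0.25]
pred head 383.6919891053324 197.1450850601968
######...#######....................
################....................
###############.....................
##############......................
##.....#######......................
##.......####.......................
###.......###..######...............
####........############............
######.....###############..........
#######...################..........
#######....###############..........
########....#############...........
##....####...##########.............
........#####.......................
....................................
....................................
....................................
....................................
```

>>> send_rows([
  {"x": 0.05,"y": 0,"z": 0.03,"wx": 0,"wy": 0,"wz": 0},
  {"x": 0.08,"y": 0,"z": 0.05,"wx": 0,"wy": 0,"wz": 0},
  {"x": 0.08,"y": 0,"z": 0.05,"wx": 0,"wy": 0,"wz": 0},
  {"x": 0.08,"y": 0,"z": 0.04,"wx": 0,"wy": 0,"wz": 0},
  {"x": 0.06,"y": 0,"z": 0.04,"wx": 0,"wy": 0,"wz": 0},
  {"x": 0.04,"y": 0,"z": 0.02,"wx": 0,"wy": 0,"wz": 0},
  {"x": 0,"y": 0,"z": 0,"wx": 0,"wy": 0,"wz": 0},
  {"x": 0,"y": 0,"z": 0,"wx": 0,"wy": 0,"wz": 0},
])

```text
clock: 12.93
tool_pos: [575.5, -343.9, 70.5]
tool_rot: [0.235, 0.767, 0.4, -0.443]
wrist_force: [0.4, 0.1, -2.3]
width: 21.9
grip_force: 78.9
```

>>> send_rows([
  {"x": 0.02,"y": 0,"z": 0.01,"wx": 0,"wy": 0,"wz": 0},
  {"x": 0.02,"y": 0,"z": 0.01,"wx": 0,"wy": 0,"wz": 0},
  {"x": 0,"y": 0,"z": 0,"wx": 0,"wy": 0,"wz": 0},
  {"x": 0,"y": 0,"z": 0,"wx": 0,"wy": 0,"wz": 0},
])

```text
clock: 13.27
tool_pos: [575.6, -343.9, 69.6]
tool_rot: [0.235, 0.767, 0.4, -0.443]
wrist_force: [-1.0, 0.8, -3.2]
width: 21.3
grip_force: 78.9
```

>>> send_rows([
  {"x": 0.02,"y": 0,"z": 0.01,"wx": 0,"wy": 0,"wz": 0},
  {"x": 0.02,"y": 0,"z": 0.01,"wx": 0,"wy": 0,"wz": 0},
  {"x": 0,"y": 0,"z": 0,"wx": 0,"wy": 0,"wz": 0},
  {"x": 0,"y": 0,"z": 0,"wx": 0,"wy": 0,"wz": 0},
])

```text
clock: 13.6
tool_pos: [575.7, -343.8, 68.6]
tool_rot: [0.235, 0.767, 0.4, -0.443]
wrist_force: [0.7, -0.2, -2.1]
width: 21.4
grip_force: 79.1
```

>>> send_rows([
  {"x": 0.03,"y": 0,"z": 0.02,"wx": 0,"wy": 0,"wz": 0},
  {"x": 0,"y": 0,"z": 0,"wx": 0,"wy": 0,"wz": 0},
  {"x": 0,"y": 0,"z": 0,"wx": 0,"wy": 0,"wz": 0},
])

```text
clock: 13.85
tool_pos: [575.9, -343.9, 68.3]
tool_rot: [0.235, 0.767, 0.4, -0.443]
wrist_force: [0.7, 1.6, 1.9]
width: 21.1
grip_force: 79.6
```

>>> send_rows([
  {"x": 0.03,"y": 0,"z": 0.02,"wx": 0,"wy": 0,"wz": 0},
  {"x": 0,"y": 0,"z": 0,"wx": 0,"wy": 0,"wz": 0},
  {"x": 0,"y": 0,"z": 0,"wx": 0,"wy": 0,"wz": 0},
])

```text
clock: 14.1
tool_pos: [576.1, -344.0, 68.2]
tool_rot: [0.236, 0.767, 0.4, -0.443]
wrist_force: [0.5, 3.6, 6.4]
width: 22.0
grip_force: 80.0
```

>>> send_rows([
  {"x": 0.03,"y": 0,"z": 0.02,"wx": 0,"wy": 0,"wz": 0},
  {"x": 0,"y": 0,"z": 0,"wx": 0,"wy": 0,"wz": 0},
  {"x": 0,"y": 0,"z": 0,"wx": 0,"wy": 0,"wz": 0},
])

```text
clock: 14.35
tool_pos: [576.2, -344.0, 68.1]
tool_rot: [0.236, 0.767, 0.399, -0.443]
wrist_force: [0.3, 3.8, 8.9]
width: 21.8
grip_force: 80.3
```

>>> send_rows([
  {"x": -0.04,"y": 0,"z": -0.02,"wx": 0,"wy": 0,"wz": 0},
  {"x": 0,"y": 0,"z": 0,"wx": 0,"wy": 0,"wz": 0},
  {"x": 0,"y": 0,"z": 0,"wx": 0,"wy": 0,"wz": 0},
], squeeze=20)

```text
clock: 14.6
tool_pos: [576.0, -344.1, 68.2]
tool_rot: [0.236, 0.767, 0.4, -0.443]
wrist_force: [1.2, 3.5, 6.6]
width: 21.6
grip_force: 79.6
```

>>> send_rows([
  {"x": 0,"y": 0,"z": 0,"wx": 0,"wy": 0,"wz": 0},
  {"x": 0,"y": 0,"z": 0,"wx": 0,"wy": 0,"wz": 0},
  {"x": 0,"y": 0,"z": 0,"wx": 0,"wy": 0,"wz": 0},
], jaw=0.4)

```text
clock: 14.85
tool_pos: [575.3, -344.2, 66.3]
tool_rot: [0.235, 0.767, 0.4, -0.443]
wrist_force: [-0.2, -1.6, 0.0]
width: 34.1
grip_force: 0.0
```

>>> send_rows([
  {"x": 0,"y": 0,"z": 0,"wx": 0,"wy": 0,"wz": 0},
  {"x": 0,"y": 0,"z": 0,"wx": 0,"wy": 0,"wz": 0},
  {"x": 0,"y": 0,"z": 0,"wx": 0,"wy": 0,"wz": 0},
  {"x": 0,"y": 0,"z": 0,"wx": 0,"wy": 0,"wz": 0},
  {"x": 0,"y": 0,"z": 0,"wx": 0,"wy": 0,"wz": 0},
  {"x": 0,"y": 0,"z": 0,"wx": 0,"wy": 0,"wz": 0},
], jaw=1)

```text
clock: 15.35
tool_pos: [575.5, -344.0, 66.8]
tool_rot: [0.235, 0.767, 0.4, -0.443]
wrist_force: [-0.3, 0.6, 0.1]
width: 85.4
grip_force: 0.0
```

```bash
python3 - <<'E'
from path import *
p,r,o=cur(); print(p,o["wrist_force"],o["width"])
w=cv2.cvtColor(eyes.get_image("wrist"),6).astype(int)
for v in (190,205,225,250): print(v,w[v,200:312:3].tolist())
E
```

```text
[ 575.54440063 -344.03181392   66.84160542] [-0.29364911  0.63565137  0.12643438] 85.44049556854362
190 [208, 207, 210, 196, 157, 160, 158, 158, 158, 158, 155, 157, 157, 77, 78, 80, 81, 79, 81, 80, 81, 79, 78, 77, 78, 76, 90, 159, 156, 157, 157, 158, 157, 156, 157, 169, 201, 200]
205 [152, 102, 68, 65, 65, 61, 63, 61, 59, 56, 56, 54, 57, 81, 81, 78, 81, 81, 81, 80, 80, 81, 76, 80, 79, 73, 86, 209, 211, 211, 195, 194, 180, 144, 140, 120, 114, 104]
225 [208, 209, 205, 210, 208, 210, 207, 210, 209, 211, 211, 208, 196, 75, 79, 79, 81, 80, 81, 81, 77, 77, 73, 78, 74, 73, 79, 189, 72, 76, 77, 76, 76, 75, 77, 71, 75, 77]
250 [120, 118, 117, 117, 115, 118, 117, 118, 117, 117, 114, 114, 106, 72, 75, 76, 76, 78, 77, 80, 77, 77, 73, 72, 70, 71, 72, 80, 69, 71, 73, 75, 71, 71, 71, 69, 72, 67]
```

>>> send_rows([
  {"x": 0,"y": 0,"z": -0.2,"wx": 0,"wy": 0,"wz": 0},
  {"x": 0,"y": 0,"z": -0.4,"wx": 0,"wy": 0,"wz": 0},
  {"x": 0,"y": 0,"z": -0.6,"wx": 0,"wy": 0,"wz": 0},
  {"x": 0,"y": 0,"z": -0.8,"wx": 0,"wy": 0,"wz": 0},
  {"x": 0,"y": 0,"z": -0.8,"wx": 0,"wy": 0,"wz": 0},
  {"x": 0,"y": 0,"z": -0.8,"wx": 0,"wy": 0,"wz": 0},
  {"x": 0,"y": 0,"z": -0.8,"wx": 0,"wy": 0,"wz": 0},
  {"x": 0,"y": 0,"z": -0.5,"wx": 0,"wy": 0,"wz": 0},
])

```text
clock: 16.07
tool_pos: [638.1, -253.8, 130.1]
tool_rot: [0.236, 0.767, 0.4, -0.442]
wrist_force: [0.2, 0.3, 0.2]
width: 85.0
grip_force: 0.0
```

```bash
cat > meter.py <<'E'
from kin import *
# face corners (housing) and knob, from the first top/side pictures
E
python3 - <<'E'
from path import *
p,r,o=cur(); print(p,o["joint_positions"].round(2),o["clock"])
t=eyes.calibration("top"); s=eyes.calibration("side")
im=eyes.get_image("top"); cv2.imwrite("pics/top7.png",im); im2=eyes.get_image("side"); cv2.imwrite("pics/side7.png",im2)
for n,c,i in(("top",t,im),("side",s,im2)):
    g=cv2.cvtColor(i,6)
    for nm,X in(("head",[580.5,-338.3,111]),):
        u,v=proj(c,X); x,y=int(u)-20,int(v)-20; m=(g[y:y+40,x:x+40]<45).astype(np.uint8); nl,lab,st,ce=cv2.connectedComponentsWithStats(m); print(n,nm,(u,v),[(st[k].tolist(),(ce[k]+[x,y]).round(1).tolist()) for k in range(1,nl) if st[k][4]>40])
# knob / face in the first pictures
a=cv2.imread("pics/top0.png"); b=cv2.imread("pics/side0.png")
for n,i,c,(x,y,w,h) in(("top",a,t,(138,158,58,55)),("side",b,s,(208,115,56,50))):
    g=cv2.cvtColor(i,6)[y:y+h,x:x+w]; m=(g<45).astype(np.uint8); nl,lab,st,ce=cv2.connectedComponentsWithStats(m)
    print(n,[(st[k].tolist(),(ce[k]+[x,y]).round(1).tolist()) for k in range(1,nl) if st[k][4]>30])
    for row in g: print("".join(" .:-=+*#%@"[9-min(9,int(q)//14)] for q in row)) 
E
```

```text
[ 638.11152673 -253.79142206  130.10099177] [-0.18  0.93  1.06 -0.92  1.69  0.58] 16.0667
top head (np.float64(381.9280432647339), np.float64(198.09867705708388)) [([13, 14, 15, 14, 151], [380.8, 198.5])]
side head (np.float64(307.62523474011385), np.float64(248.19329710735747)) [([13, 14, 15, 15, 71], [306.9, 248.9])]
top [([22, 23, 15, 15, 173], [167.3, 188.0])]
....:.......................................::.......::::.
......:::::::::::::..........................:::.....:::..
:::..:-=--===--=------------------------:-:::::::::::::::.
:.::-=++++++++++++++++++++++++++++++++++++==============-:
..:-++++++++++++++++++++++++++++++++*++*+*+++++++++++++++:
.:-=++++++++++++++++++++++++++++++++++++++++++++*+++++**+:
.:=============++++++++++++++++++++++++++++++++++++++++**:
::===----===-========================================++**-
::==:::::::::::::::::::::--------------------------===+**-
.:--:...............................::::::::::::::::-=+**+
..--:..................::...........................:=+**+
..-=:..................--:..........................:=+**+
..-=:..............::..:=
[... 4727 characters left out ...]
    :-=++++++++++++******#:      
           --==.         :-=+++++++++++++*******#:      
           =--=-        :-=+++++++++++++********#.      
            =--=:      :-=++++++++++++**********#=      
           .=--==.    :-+++++++++++++************#+     
            .=--=-  .-=+++++++++++++*************##:    
             .=-==::-=++++++++++++***************##*.   
              =--==-=++++++++++++*************##**++.   
              .=--=+++++++++++++**********###*+=-=.     
              .==--++++++++++++*******#*#*+=--==.       
               .=---+++++++++*********++---=.           
                 =---=++++++*****#*+=---==.             
                .=---=++++++*#*++=-===.
```

The post is standing on the plate where predicted, with its head within about 1 px. Now the meter face, from its corner pixels in both views.

```bash
python3 - <<'E'
from kin import *
t,s=eyes.calibration("top"),eyes.calibration("side")
T=dict(TL=(141,166.3),TR=(190.3,166.5),BL=(143.3,209),BR=(191.8,209.5)); S=dict(TL=(239.5,118.8),TR=(253.8,137.7),BL=(214,139),BR=(226,158))
H=dict(TL=120,TR=120,BL=50,BR=50); Q={}
for n in T:
    X,e=two(t,T[n],s,S[n]); Q[n]=onz(t,*T[n],H[n]); print(n,X.round(1),e.round(1),Q[n].round(1))
v=lambda a,b:Q[b]-Q[a]
for a,b in(("TL","TR"),("BL","BR"),("BL","TL"),("BR","TR")): print(a,b,np.linalg.norm(v(a,b)).round(1),np.degrees(np.arctan2(*v(a,b)[[1,0]])).round(2))
C=sum(Q.values())/4; print("centre",C)
yaw=np.mean([np.arctan2(*v("BL","TL")[[1,0]]),np.arctan2(*v("BR","TR")[[1,0]]),np.arctan2(*v("TL","TR")[[1,0]])+np.pi/2,np.arctan2(*v("BL","BR")[[1,0]])+np.pi/2]);print("yaw",np.degrees(yaw))
ex=np.array([np.cos(yaw),np.sin(yaw),0]);ey=np.array([-np.sin(yaw),np.cos(yaw),0]);n=-ex*.5+np.array([0,0,.8660]);dn=-ex*.866-np.array([0,0,.5])
print("n",n,"proj disc top",proj(t,C+5*n),proj(t,C+33*n),"side",proj(s,C+5*n),proj(s,C+33*n))
# pointer from needle tip px in top (138+12.5,158+19) on face, white line on the bar start ~(138+20,158+30)
def onface(c,u,v,h):
    o,d=ray(c,u,v); return o+d*((C+h*n-o)@n)/(d@n)
for u,v_ ,h in((149.5,177,5),(155.5,182,5),(167.3,188,5),(167.3,188,19)):
    X=onface(t,u,v_,h)-C; a,b=X@dn,X@ey; print("face coords down,left",a.round(1),b.round(1),"angle",np.degrees(np.arctan2(b,a)).round(1))
E
```

```text
TL [656.3 335.8 119.2] 2.1 [655.1 335.8 120. ]
TR [659.1 198.8 113.4] 0.1 [657.4 197.7 120. ]
BL [544.8 340.2  51.4] 1.0 [544.5 340.7  50. ]
BR [544.5 198.2  54.7] 1.8 [546.  198.7  50. ]
TL TR 138.1 -89.03
BL BR 141.9 -89.38
BL TL 130.9 -2.53
BR TR 131.5 -0.53
centre [600.76369589 268.23154765  85.        ]
yaw -0.3675701272662219
n [-0.49998971  0.00320763  0.866     ] proj disc top [166.23134485 188.84777231] [164.00338053 192.05543829] side [232.26603007 137.30327829] [228.56192821 132.89903592]
face coords down,left -34.0 45.6 angle 126.7
face coords down,left -19.6 29.5 angle 123.7
face coords down,left -2.6 -3.2 angle -129.7
face coords down,left -7.4 -6.5 angle -138.8
```

```bash
cat > meter.py <<'E'
from kin import *
C=np.array([601.5,267,85.]); yaw=0.0
ex=np.array([np.cos(yaw),np.sin(yaw),0]);ey=np.array([-np.sin(yaw),np.cos(yaw),0]);n=-ex*.5+np.array([0,0,.8660254]);dn=-ex*.8660254-np.array([0,0,.5])
def knob(ang,flip=0):  # ang deg of pointer; tool frame with y across the bar
    a=np.radians(ang); b=dn*np.cos(a)+ey*np.sin(a); y=np.cross(n,b)*(-1 if flip else 1); return frame(y,-n)
E
python3 - <<'E'
from meter import *
for f in(0,1):
  for ang in(124,60,0):
    R=knob(ang,f)
    for d in (150,0):
      P=C+n*(26-19+d); s=[ik(P,R,[q1,.6,1.4,a,.8,b]) for q1 in(.2,.5) for a in(0,.5) for b in(-2.5,-1,0,1,2.5)]
      s=[x for x in s if x[1]<1e-6]
      print(f,ang,d,sorted(set(tuple(x[0].round(2)) for x in s)))
p,r,o=cur(); print(p,o["joint_positions"].round(2))
E
```

```text
0 124 150 [(np.float64(0.37), np.float64(-0.04), np.float64(1.96), np.float64(-0.27), np.float64(0.75), np.float64(-2.03))]
0 124 0 [(np.float64(0.32), np.float64(0.3), np.float64(1.88), np.float64(-0.34), np.float64(0.48), np.float64(-1.97))]
0 60 150 []
0 60 0 [(np.float64(0.32), np.float64(0.3), np.float64(1.88), np.float64(-0.34), np.float64(0.48), np.float64(-3.08))]
0 0 150 [(np.float64(0.37), np.float64(-0.04), np.float64(1.96), np.float64(-0.27), np.float64(0.75), np.float64(2.09))]
0 0 0 [(np.float64(0.32), np.float64(0.3), np.float64(1.88), np.float64(-0.34), np.float64(0.48), np.float64(2.15))]
1 124 150 [(np.float64(0.37), np.float64(-0.04), np.float64(1.96), np.float64(-0.27), np.float64(0.75), np.float64(1.12))]
1 124 0 [(np.float64(0.32), np.float64(0.3), np.float64(1.88), np.float64(-0.34), np.float64(0.48), np.float64(1.17))]
1 60 150 [(np.float64(0.37), np.float64(-0.04), np.float64(1.96), np.float64(-0.27), np.float64(0.75), np.float64(-0.0))]
1 60 0 [(np.float64(0.32), np.float64(0.3), np.float64(1.88), np.float64(-0.34), np.float64(0.48), np.float64(0.06))]
1 0 150 [(np.float64(0.37), np.float64(-0.04), np.float64(1.96), np.float64(-0.27), np.float64(0.75), np.float64(-1.05))]
1 0 0 [(np.float64(0.32), np.float64(0.3), np.float64(1.88), np.float64(-0.34), np.float64(0.48), np.float64(-0.99))]
[ 638.34981433 -254.21814919  129.95660635] [-0.18  0.93  1.06 -0.92  1.69  0.58]
```

```bash
python3 - <<'E'
from meter import *
p,r,o=cur(); q=o["joint_positions"]; Rk=knob(124,1); Pf=C+n*157
seq=[(p,r),(np.array([600,-200,270.]),r),(np.array([600,-200,270.]),Rk),(Pf,Rk)]
for i in range(1,len(seq)):
    (a,A),(b,B)=seq[i-1],seq[i]; w=(A.inv()*B).as_rotvec(); plan(b,B,a,A)
    for s in np.linspace(.2,1,5):
        q,c=ik(a+(b-a)*s,A*Ro.from_rotvec(w*s),q); print("  ",q.round(2),"%.0e"%c,"wrist",(a+(b-a)*s-319*(A*Ro.from_rotvec(w*s)).as_matrix()[:,2]).round(0))
E
```

```text
shift [-4.42 -2.44 -3.6 ] |turn [0. 0. 0.] |shift in new axes [-4.42 -2.44 -3.6 ]
   [-0.17  0.87  1.09 -0.92  1.71  0.57] 1e-23 wrist [786. -15. 317.]
   [-0.16  0.82  1.12 -0.92  1.74  0.56] 2e-24 wrist [779.  -4. 345.]
   [-0.14  0.77  1.14 -0.92  1.76  0.54] 2e-25 wrist [771.   7. 373.]
   [-0.13  0.73  1.16 -0.92  1.79  0.52] 2e-26 wrist [763.  18. 401.]
   [-0.12  0.68  1.17 -0.92  1.82  0.51] 1e-27 wrist [755.  29. 429.]
shift [0. 0. 0.] |turn [-3.8  12.67  2.11] |shift in new axes [0. 0. 0.]
   [-0.17  0.51  1.3  -0.74  1.62  0.51] 3e-30 wrist [703.   2. 495.]
   [-0.24  0.33  1.44 -0.56  1.4   0.46] 3e-28 wrist [641. -38. 542.]
   [-0.36  0.18  1.58 -0.33  1.19  0.33] 8e-25 wrist [572. -88. 567.]
   [-0.5   0.05  1.71 -0.01  1.02  0.1 ] 5e-22 wrist [ 504. -143.  569.]
   [-0.67 -0.02  1.83  0.39  0.94 -0.25] 2e-22 wrist [ 440. -200.  546.]
shift [ 13.45 -13.47   0.16] |turn [0. 0. 0.] |shift in new axes [ 13.45 -13.47   0.16]
   [-0.52 -0.12  1.95  0.33  0.88 -0.08] 3e-24 wrist [ 425. -107.  536.]
   [-0.32 -0.18  2.02  0.22  0.82  0.16] 1e-30 wrist [410. -13. 527.]
   [-0.09 -0.19  2.05  0.07  0.77  0.46] 1e-27 wrist [394.  80. 517.]
   [ 0.14 -0.14  2.03 -0.11  0.74  0.8 ] 6e-29 wrist [379. 174. 507.]
   [ 0.37 -0.04  1.96 -0.27  0.75  1.12] 9e-30 wrist [363. 267. 497.]
```

>>> send_rows([
  {"x": -0.4,"y": -0.2,"z": -0.3,"wx": 0,"wy": 0,"wz": 0},
  {"x": -0.7,"y": -0.4,"z": -0.6,"wx": 0,"wy": 0,"wz": 0},
  {"x": -0.7,"y": -0.4,"z": -0.6,"wx": 0,"wy": 0,"wz": 0},
  {"x": -0.7,"y": -0.4,"z": -0.6,"wx": 0,"wy": 0,"wz": 0},
  {"x": -0.7,"y": -0.4,"z": -0.6,"wx": 0,"wy": 0,"wz": 0},
  {"x": -0.7,"y": -0.4,"z": -0.6,"wx": 0,"wy": 0,"wz": 0},
  {"x": -0.5,"y": -0.2,"z": -0.3,"wx": 0,"wy": 0,"wz": 0},
  {"x": 0,"y": 0,"z": 0,"wx": -0.1,"wy": 0.35,"wz": 0.06},
])

```text
clock: 16.83
tool_pos: [599.0, -202.2, 270.4]
tool_rot: [0.234, 0.775, 0.404, -0.425]
wrist_force: [1.4, -0.8, 0.2]
width: 85.6
grip_force: 0.0
```

>>> send_rows([
  {"x": 0,"y": 0,"z": 0,"wx": -0.24,"wy": 0.79,"wz": 0.13},
  {"x": 0,"y": 0,"z": 0,"wx": -0.24,"wy": 0.79,"wz": 0.13},
  {"x": 0,"y": 0,"z": 0,"wx": -0.24,"wy": 0.79,"wz": 0.13},
  {"x": 0,"y": 0,"z": 0,"wx": -0.24,"wy": 0.79,"wz": 0.13},
  {"x": 0,"y": 0,"z": 0,"wx": -0.24,"wy": 0.79,"wz": 0.13},
  {"x": 0,"y": 0,"z": 0,"wx": -0.24,"wy": 0.79,"wz": 0.13},
  {"x": 0,"y": 0,"z": 0,"wx": -0.24,"wy": 0.79,"wz": 0.13},
  {"x": 0,"y": 0,"z": 0,"wx": -0.24,"wy": 0.79,"wz": 0.13},
])

```text
clock: 17.5
tool_pos: [598.4, -203.1, 267.9]
tool_rot: [0.187, 0.865, 0.455, -0.095]
wrist_force: [0.6, -0.3, 0.2]
width: 85.5
grip_force: 0.0
```

>>> send_rows([
  {"x": 0,"y": 0,"z": 0,"wx": -0.24,"wy": 0.79,"wz": 0.13},
  {"x": 0,"y": 0,"z": 0,"wx": -0.24,"wy": 0.79,"wz": 0.13},
  {"x": 0,"y": 0,"z": 0,"wx": -0.24,"wy": 0.79,"wz": 0.13},
  {"x": 0,"y": 0,"z": 0,"wx": -0.24,"wy": 0.79,"wz": 0.13},
  {"x": 0,"y": 0,"z": 0,"wx": -0.24,"wy": 0.79,"wz": 0.13},
  {"x": 0,"y": 0,"z": 0,"wx": -0.24,"wy": 0.79,"wz": 0.13},
  {"x": 0,"y": 0,"z": 0,"wx": -0.24,"wy": 0.79,"wz": 0.13},
  {"x": 0,"y": 0,"z": 0,"wx": -0.1,"wy": 0.4,"wz": 0.1},
])

```text
clock: 18.17
tool_pos: [597.4, -203.6, 267.0]
tool_rot: [0.121, 0.855, 0.451, 0.225]
wrist_force: [-1.5, -0.2, -1.0]
width: 85.6
grip_force: 0.0
```

```bash
python3 - <<'E'
from meter import *
p,r,o=cur(); print(p,o["joint_positions"].round(2)); plan(C+n*157,knob(124,1))
E
```

```text
[ 597.40875405 -203.64287325  266.975039  ] [-0.68 -0.02  1.84  0.39  0.94 -0.25]
shift [ 13.59 -13.49   0.05] |turn [-0.03  0.07 -0.05] |shift in new axes [ 13.65 -13.43   0.11]
```

>>> send_rows([
  {"x": 0.4,"y": -0.4,"z": 0,"wx": 0,"wy": 0,"wz": 0},
  {"x": 0.8,"y": -0.8,"z": 0,"wx": 0,"wy": 0,"wz": 0},
  {"x": 0.8,"y": -0.8,"z": 0,"wx": 0,"wy": 0,"wz": 0},
  {"x": 0.8,"y": -0.8,"z": 0,"wx": 0,"wy": 0,"wz": 0},
  {"x": 0.8,"y": -0.8,"z": 0,"wx": 0,"wy": 0,"wz": 0},
  {"x": 0.8,"y": -0.8,"z": 0,"wx": 0,"wy": 0,"wz": 0},
  {"x": 0.8,"y": -0.8,"z": 0,"wx": 0,"wy": 0,"wz": 0},
  {"x": 0.8,"y": -0.8,"z": 0,"wx": 0,"wy": 0,"wz": 0},
])

```text
clock: 18.83
tool_pos: [563.5, 7.2, 246.5]
tool_rot: [0.122, 0.855, 0.453, 0.223]
wrist_force: [0.5, -0.4, 0.0]
width: 85.3
grip_force: 0.0
```

>>> send_rows([
  {"x": 0.8,"y": -0.8,"z": 0,"wx": 0,"wy": 0,"wz": 0},
  {"x": 0.8,"y": -0.8,"z": 0,"wx": 0,"wy": 0,"wz": 0},
  {"x": 0.8,"y": -0.8,"z": 0,"wx": 0,"wy": 0,"wz": 0},
  {"x": 0.8,"y": -0.8,"z": 0,"wx": 0,"wy": 0,"wz": 0},
  {"x": 0.8,"y": -0.8,"z": 0,"wx": 0,"wy": 0,"wz": 0},
  {"x": 0.8,"y": -0.8,"z": 0,"wx": 0,"wy": 0,"wz": 0},
  {"x": 0.8,"y": -0.8,"z": 0,"wx": 0,"wy": 0,"wz": 0},
  {"x": 0.8,"y": -0.8,"z": 0,"wx": 0,"wy": 0,"wz": 0},
])

```text
clock: 19.5
tool_pos: [527.0, 229.3, 224.7]
tool_rot: [0.122, 0.855, 0.453, 0.224]
wrist_force: [-0.6, 0.1, 0.1]
width: 85.6
grip_force: 0.0
```

>>> send_rows([
  {"x": 0.8,"y": -0.7,"z": 0,"wx": 0,"wy": 0,"wz": 0},
  {"x": 0.4,"y": -0.4,"z": 0.1,"wx": 0,"wy": 0,"wz": 0},
  {"x": 0,"y": 0,"z": 0,"wx": -0.03,"wy": 0.07,"wz": -0.05},
  {"x": 0,"y": 0,"z": 0,"wx": 0,"wy": 0,"wz": 0},
  {"x": 0,"y": 0,"z": 0,"wx": 0,"wy": 0,"wz": 0},
])

```text
clock: 19.92
tool_pos: [523.7, 267.6, 219.3]
tool_rot: [0.122, 0.852, 0.455, 0.227]
wrist_force: [-0.0, -0.8, 0.1]
width: 85.1
grip_force: 0.0
```

```bash
python3 - <<'E'
from meter import *
import json
p,r,o=cur(); print(p,o["joint_positions"].round(2),o["clock"]); plan(C+n*157,knob(124,1))
c=eyes.calibration("wrist"); im=eyes.get_image("wrist"); cv2.imwrite("pics/w8.png",im); json.dump({k:np.array(v).tolist() for k,v in c.items()},open("w8.json","w"))
for h in(0,5,33): print(h,proj(c,C+h*n).round(1))
R=knob(124,1).as_matrix(); 
for s in(-22,22): print("bar end",proj(c,C+33*n+s*R[:,0]).round(1))
e=eyes.calibration("wrist")
cv2.imwrite("pics/w8b.png",cv2.resize(im[100:340,96:416],(800,600),interpolation=cv2.INTER_CUBIC))
E
```

```text
[523.73754777 267.63221365 219.30207058] [ 0.37 -0.04  1.96 -0.27  0.75  1.11] 19.9167
shift [-0.02  0.02 -0.07] |turn [-0.01  0.03  0.04] |shift in new axes [-0.02  0.02 -0.07]
0 [258.5 177.6]
5 [258.5 178.6]
33 [258.5 185. ]
bar end [258.4 205.2]
bar end [258.6 163.8]
```

View pics/w8b.png

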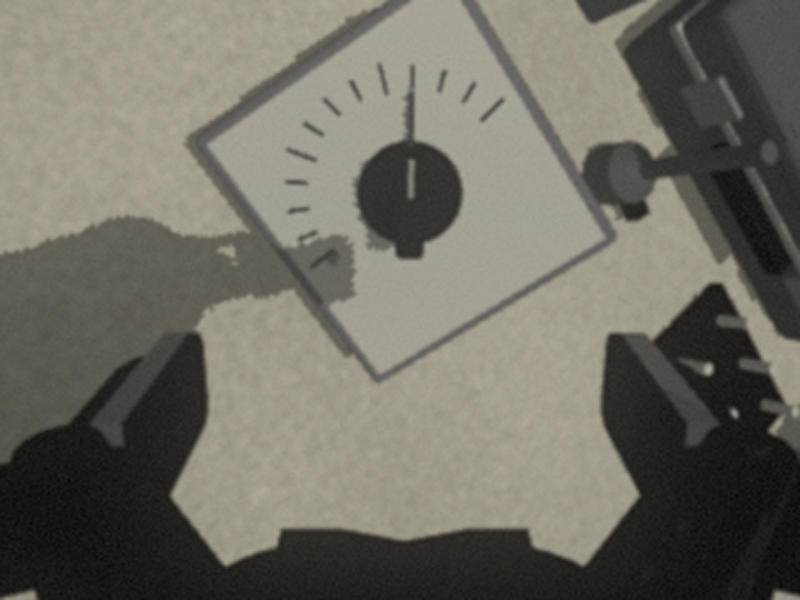

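The wrist view shows the needle and bar exactly vertical, so the jaws already straddle the bar at the right angle. The disc centre is at (260,176.8) against a prediction of (258.5,178.6), and the zero tick is about 125° anticlockwise from the needle.

```bash
python3 - <<'E'
from meter import *
import json
c={k:np.array(v) for k,v in json.load(open("w8.json")).items()}
o_,d=ray(c,260,176.8); X=o_+d*((C+5*n-o_)@n)/(d@n); print("disc centre",X,"axis on face",X-5*n)
p,r,o=cur(); A=X-5*n
plan(A+60*n,r); plan(A+12*n,r)
E
```

```text
disc centre [601.25983548 267.79313974  90.63484363] axis on face [603.75983548 267.79313974  86.30471663]
shift [0.08 0.07 3.81] |turn [0. 0. 0.] |shift in new axes [0.08 0.07 3.81]
shift [0.08 0.07 5.73] |turn [0. 0. 0.] |shift in new axes [0.08 0.07 5.73]
```

>>> send_rows([
  {"x": 0.08,"y": 0.07,"z": 0.4,"wx": 0,"wy": 0,"wz": 0},
  {"x": 0,"y": 0,"z": 0.9,"wx": 0,"wy": 0,"wz": 0},
  {"x": 0,"y": 0,"z": 0.9,"wx": 0,"wy": 0,"wz": 0},
  {"x": 0,"y": 0,"z": 0.9,"wx": 0,"wy": 0,"wz": 0},
  {"x": 0,"y": 0,"z": 0.7,"wx": 0,"wy": 0,"wz": 0},
  {"x": 0,"y": 0,"z": 0.4,"wx": 0,"wy": 0,"wz": 0},
  {"x": 0,"y": 0,"z": 0,"wx": 0,"wy": 0,"wz": 0},
  {"x": 0,"y": 0,"z": 0,"wx": 0,"wy": 0,"wz": 0},
], jaw=0.5)

```text
clock: 20.63
tool_pos: [579.0, 268.0, 129.3]
tool_rot: [0.122, 0.853, 0.455, 0.227]
wrist_force: [-0.9, 0.2, -0.1]
width: 43.1
grip_force: 0.0
```

```bash
python3 - <<'E'
from meter import *
p,r,o=cur(); A=np.array([603.8,267.8,86.3]); print(p,(p-A)@n); plan(A+12*n,knob(124,1))
c=eyes.calibration("wrist"); w=cv2.cvtColor(eyes.get_image("wrist"),6).astype(int)
print("axis33",proj(c,A+33*n))
for v in(200,215,230,245,255,265,275): print(v,w[v,200:320:3].tolist())
E
```

```text
[579.00121659 267.97943592 129.34427251] 49.67682502225495
shift [-0.    0.01  1.51] |turn [-0.02  0.03  0.02] |shift in new axes [-0.01  0.    1.51]
axis33 [258.19261848 226.2732447 ]
200 [176, 176, 175, 175, 175, 176, 174, 174, 172, 124, 54, 56, 48, 51, 51, 49, 50, 46, 47, 144, 87, 53, 48, 47, 51, 54, 53, 54, 48, 103, 177, 179, 176, 180, 179, 179, 178, 178, 175, 178]
215 [147, 136, 135, 110, 110, 115, 113, 110, 109, 55, 45, 46, 45, 43, 46, 46, 45, 47, 42, 147, 72, 50, 47, 45, 48, 48, 44, 50, 50, 45, 165, 176, 173, 176, 177, 175, 176, 178, 176, 177]
230 [109, 106, 84, 85, 85, 46, 45, 102, 111, 111, 166, 87, 42, 42, 44, 45, 41, 41, 41, 44, 44, 47, 42, 44, 47, 46, 48, 90, 175, 174, 174, 175, 54, 52, 85, 87, 90, 143, 175, 176]
245 [77, 78, 80, 47, 39, 41, 45, 83, 108, 111, 109, 113, 131, 110, 108, 110, 85, 47, 47, 41, 44, 43, 108, 172, 176, 172, 175, 173, 173, 176, 173, 165, 48, 47, 46, 46, 79, 88, 88, 81]
255 [82, 83, 39, 40, 37, 46, 40, 118, 172, 173, 172, 174, 171, 174, 174, 172, 125, 87, 84, 83, 80, 76, 168, 174, 173, 173, 173, 176, 175, 173, 173, 162, 49, 46, 47, 46, 52, 101, 86, 81]
265 [33, 37, 36, 36, 38, 41, 70, 173, 170, 172, 173, 175, 173, 173, 173, 173, 174, 174, 174, 172, 171, 177, 174, 173, 174, 173, 174, 174, 174, 175, 174, 174, 112, 42, 49, 43, 46, 44, 43, 42]
275 [36, 40, 36, 38, 37, 49, 171, 173, 172, 174, 174, 175, 173, 172, 174, 175, 173, 174, 174, 174, 174, 173, 173, 172, 175, 172, 173, 174, 173, 175, 172, 174, 175, 92, 46, 44, 48, 44, 44, 36]
```

>>> send_rows([
  {"x": 0,"y": 0,"z": 0.3,"wx": 0,"wy": 0,"wz": 0},
  {"x": 0,"y": 0,"z": 0.4,"wx": 0,"wy": 0,"wz": 0},
  {"x": 0,"y": 0,"z": 0.4,"wx": 0,"wy": 0,"wz": 0},
  {"x": 0,"y": 0,"z": 0.25,"wx": 0,"wy": 0,"wz": 0},
  {"x": 0,"y": 0,"z": 0.15,"wx": 0,"wy": 0,"wz": 0},
  {"x": 0,"y": 0,"z": 0,"wx": 0,"wy": 0,"wz": 0},
  {"x": 0,"y": 0,"z": 0,"wx": 0,"wy": 0,"wz": 0},
])

```text
clock: 21.27
tool_pos: [597.4, 268.6, 96.8]
tool_rot: [0.122, 0.853, 0.455, 0.227]
wrist_force: [0.5, 0.6, 0.3]
width: 42.6
grip_force: 0.0
```

>>> send_rows([
  {"x": 0,"y": 0,"z": 0,"wx": 0,"wy": 0,"wz": 0},
  {"x": 0,"y": 0,"z": 0,"wx": 0,"wy": 0,"wz": 0},
  {"x": 0,"y": 0,"z": 0,"wx": 0,"wy": 0,"wz": 0},
  {"x": 0,"y": 0,"z": 0,"wx": 0,"wy": 0,"wz": 0},
  {"x": 0,"y": 0,"z": 0,"wx": 0,"wy": 0,"wz": 0},
  {"x": 0,"y": 0,"z": 0,"wx": 0,"wy": 0,"wz": 0},
  {"x": 0,"y": 0,"z": 0,"wx": 0,"wy": 0,"wz": 0},
  {"x": 0,"y": 0,"z": 0,"wx": 0,"wy": 0,"wz": 0},
], jaw=0, squeeze=30)

```text
clock: 21.93
tool_pos: [597.8, 268.8, 98.0]
tool_rot: [0.122, 0.852, 0.455, 0.228]
wrist_force: [-3.3, -1.6, 5.0]
width: 10.8
grip_force: 33.7
```

```bash
python3 - <<'E'
from meter import *
p,r,o=cur(); A=np.array([603.8,267.8,86.3]); print(p,(p-A)@n,o["width"],o["ft_torque"],o["wrist_force"]); plan(A+12*n,knob(124,1)); plan(A+12*n,knob(60,1))
print("torque about n",o["ft_torque"]@n)
E
```

```text
[597.82187378 268.83427411  97.97003394] 13.095608922201988 10.828495950127817 [-0.2148343   0.27110902 -0.14522597] [-3.32629087 -1.58914231  4.99941618]
shift [-0.05  0.    0.04] |turn [-0.01  0.01  0.03] |shift in new axes [-0.05  0.    0.04]
shift [-0.05  0.    0.04] |turn [-1.000e-02  1.000e-02 -1.063e+01] |shift in new axes [-0.02 -0.04  0.04]
torque about n -0.018352226017031015
```

>>> send_rows([
  {"x": 0,"y": 0,"z": 0,"wx": 0,"wy": 0,"wz": -0.4},
  {"x": 0,"y": 0,"z": 0,"wx": 0,"wy": 0,"wz": -0.8},
  {"x": 0,"y": 0,"z": 0,"wx": 0,"wy": 0,"wz": -0.8},
  {"x": 0,"y": 0,"z": 0,"wx": 0,"wy": 0,"wz": -0.8},
  {"x": 0,"y": 0,"z": 0,"wx": 0,"wy": 0,"wz": -0.8},
  {"x": 0,"y": 0,"z": 0,"wx": 0,"wy": 0,"wz": -0.8},
  {"x": 0,"y": 0,"z": 0,"wx": 0,"wy": 0,"wz": -0.8},
  {"x": 0,"y": 0,"z": 0,"wx": 0,"wy": 0,"wz": -0.4},
])

```text
clock: 22.6
tool_pos: [596.8, 269.1, 97.4]
tool_rot: [0.182, 0.683, 0.683, 0.182]
wrist_force: [-7.3, 0.2, 7.2]
width: 10.7
grip_force: 34.2
```

```bash
cat > chk.py <<'E'
from meter import *
p,r,o=cur(); A=np.array([603.8,267.8,86.3]); print(p,(p-A)@n,o["width"],o["wrist_force"].round(1),o["joint_positions"].round(2),o["clock"],"torque n",o["ft_torque"]@n); plan(A+13*n,knob(0,1))
E
python3 chk.py
```

```text
[596.8468408  269.12608965  97.35917717] 13.054107934104822 10.71373303604981 [-7.3  0.2  7.2] [ 0.32  0.29  1.88 -0.33  0.5   0.58] 22.6 torque n -0.06259679716449222
shift [-0.05  0.02  0.  ] |turn [ -0.03  -0.02 -14.99] |shift in new axes [-0.02 -0.05  0.  ]
```

>>> send_rows([
  {"x": 0,"y": 0,"z": 0,"wx": 0,"wy": 0,"wz": -0.5},
  {"x": 0,"y": 0,"z": 0,"wx": 0,"wy": 0,"wz": -0.8},
  {"x": 0,"y": 0,"z": 0,"wx": 0,"wy": 0,"wz": -0.8},
  {"x": 0,"y": 0,"z": 0,"wx": 0,"wy": 0,"wz": -0.8},
  {"x": 0,"y": 0,"z": 0,"wx": 0,"wy": 0,"wz": -0.8},
  {"x": 0,"y": 0,"z": 0,"wx": 0,"wy": 0,"wz": -0.8},
  {"x": 0,"y": 0,"z": 0,"wx": 0,"wy": 0,"wz": -0.8},
  {"x": 0,"y": 0,"z": 0,"wx": 0,"wy": 0,"wz": -0.5},
])

```text
clock: 23.27
tool_pos: [595.9, 268.8, 96.8]
tool_rot: [0.228, 0.448, 0.857, 0.118]
wrist_force: [-11.9, -1.2, 9.2]
width: 11.2
grip_force: 34.8
```

>>> send_rows([
  {"x": 0,"y": 0,"z": 0,"wx": 0,"wy": 0,"wz": -0.7},
  {"x": 0,"y": 0,"z": 0,"wx": 0,"wy": 0,"wz": -0.8},
  {"x": 0,"y": 0,"z": 0,"wx": 0,"wy": 0,"wz": -0.8},
  {"x": 0,"y": 0,"z": 0,"wx": 0,"wy": 0,"wz": -0.8},
  {"x": 0,"y": 0,"z": 0,"wx": 0,"wy": 0,"wz": -0.8},
  {"x": 0,"y": 0,"z": 0,"wx": 0,"wy": 0,"wz": -0.8},
  {"x": 0,"y": 0,"z": 0,"wx": 0,"wy": 0,"wz": -0.5},
  {"x": 0,"y": 0,"z": 0,"wx": 0,"wy": 0,"wz": -0.3},
])

```text
clock: 23.93
tool_pos: [595.2, 267.9, 96.4]
tool_rot: [0.251, 0.187, 0.949, 0.048]
wrist_force: [-14.4, -4.8, 11.2]
width: 11.2
grip_force: 35.3
```

>>> send_rows([
  {"x": 0,"y": 0,"z": 0,"wx": 0,"wy": 0,"wz": -0.3},
  {"x": 0,"y": 0,"z": 0,"wx": 0,"wy": 0,"wz": -0.3},
  {"x": 0,"y": 0,"z": 0,"wx": 0,"wy": 0,"wz": -0.3},
  {"x": 0,"y": 0,"z": 0,"wx": 0,"wy": 0,"wz": -0.2},
  {"x": 0,"y": 0,"z": 0,"wx": 0,"wy": 0,"wz": 0},
])

```text
clock: 24.35
tool_pos: [595.2, 267.7, 96.4]
tool_rot: [0.253, 0.133, 0.958, 0.033]
wrist_force: [-14.9, -6.7, 12.6]
width: 11.1
grip_force: 35.4
```

```bash
python3 chk.py
```

```text
[595.202085   267.68467497  96.36285646] 13.013646790903042 11.061940120715693 [-14.9  -6.7  12.6] [ 0.32  0.28  1.88 -0.34  0.5  -0.72] 24.35 torque n 0.0003060022845522162
shift [-0.09  0.03 -0.  ] |turn [-0.04 -0.06 -2.62] |shift in new axes [-0.1  0.   0. ]
```

>>> send_rows([
  {"x": 0,"y": 0,"z": -0.04,"wx": 0,"wy": 0,"wz": -0.4},
  {"x": 0,"y": 0,"z": -0.03,"wx": 0,"wy": 0,"wz": -0.5},
  {"x": 0,"y": 0,"z": 0,"wx": 0,"wy": 0,"wz": -0.5},
  {"x": 0,"y": 0,"z": 0,"wx": 0,"wy": 0,"wz": -0.4},
  {"x": 0,"y": 0,"z": 0,"wx": 0,"wy": 0,"wz": -0.3},
  {"x": 0,"y": 0,"z": 0,"wx": 0,"wy": 0,"wz": 0},
  {"x": 0,"y": 0,"z": 0,"wx": 0,"wy": 0,"wz": 0},
])

```text
clock: 24.93
tool_pos: [595.0, 267.2, 96.5]
tool_rot: [0.255, 0.028, 0.966, 0.006]
wrist_force: [1.5, -5.0, -6.8]
width: 11.2
grip_force: 32.0
```

```bash
python3 chk.py
```

```text
[595.00085054 267.20773217  96.45890251] 13.197442339296677 11.173169912133707 [ 1.5 -5.  -6.8] [ 0.32  0.28  1.89 -0.33  0.5  -0.94] 24.9333 torque n 0.05973939660043868
shift [-0.1   0.03  0.01] |turn [-0.04 -0.07 -0.54] |shift in new axes [-0.1   0.02  0.01]
```

>>> send_rows([
  {"x": 0,"y": 0,"z": 0,"wx": 0,"wy": 0,"wz": -0.25},
  {"x": 0,"y": 0,"z": 0,"wx": 0,"wy": 0,"wz": -0.25},
  {"x": 0,"y": 0,"z": 0,"wx": 0,"wy": 0,"wz": 0},
  {"x": 0,"y": 0,"z": 0,"wx": 0,"wy": 0,"wz": 0},
])

```text
clock: 25.27
tool_pos: [595.0, 267.1, 96.5]
tool_rot: [0.255, 0.003, 0.967, -0.001]
wrist_force: [0.9, -6.1, -6.9]
width: 11.1
grip_force: 32.0
```

```bash
python3 chk.py
```

```text
[595.01857443 267.14331446  96.47747212] 13.20466214359886 11.09644484986201 [ 0.9 -6.1 -6.9] [ 0.32  0.28  1.89 -0.33  0.5  -0.99] 25.2667 torque n -0.0017688035512829633
shift [-0.1   0.03  0.01] |turn [-0.04 -0.07 -0.04] |shift in new axes [-0.1   0.03  0.01]
```

>>> send_rows([
  {"x": 0,"y": 0,"z": 0,"wx": 0,"wy": 0,"wz": -0.25},
  {"x": 0,"y": 0,"z": 0,"wx": 0,"wy": 0,"wz": -0.25},
  {"x": 0,"y": 0,"z": 0,"wx": 0,"wy": 0,"wz": 0},
  {"x": 0,"y": 0,"z": 0,"wx": 0,"wy": 0,"wz": 0},
])

```text
clock: 25.6
tool_pos: [595.0, 267.1, 96.5]
tool_rot: [0.255, -0.021, 0.967, -0.007]
wrist_force: [0.0, -5.7, -6.2]
width: 10.9
grip_force: 38.5
```

```bash
python3 chk.py
```

```text
[594.97551849 267.09451756  96.47386341] 13.223064884441781 10.904190667405333 [ 0.  -5.7 -6.2] [ 0.32  0.28  1.89 -0.33  0.5  -1.04] 25.6 torque n -0.7806787283469847
shift [-0.1   0.02  0.01] |turn [-0.03 -0.07  0.43] |shift in new axes [-0.1   0.03  0.01]
```

The torque jumped to -0.78 N m, so the knob is at its zero stop. I'll release and back off along the axis.

>>> send_rows([
  {"x": 0,"y": 0,"z": 0,"wx": 0,"wy": 0,"wz": 0},
  {"x": 0,"y": 0,"z": 0,"wx": 0,"wy": 0,"wz": 0},
  {"x": 0,"y": 0,"z": 0,"wx": 0,"wy": 0,"wz": 0},
  {"x": 0,"y": 0,"z": 0,"wx": 0,"wy": 0,"wz": 0},
  {"x": 0,"y": 0,"z": 0,"wx": 0,"wy": 0,"wz": 0},
  {"x": 0,"y": 0,"z": 0,"wx": 0,"wy": 0,"wz": 0},
], jaw=0.6)

```text
clock: 26.1
tool_pos: [596.8, 269.1, 99.2]
tool_rot: [0.258, -0.024, 0.966, -0.007]
wrist_force: [0.2, 0.1, 0.0]
width: 51.3
grip_force: 0.0
```

>>> send_rows([
  {"x": 0,"y": 0,"z": -0.3,"wx": 0,"wy": 0,"wz": 0},
  {"x": 0,"y": 0,"z": -0.6,"wx": 0,"wy": 0,"wz": 0},
  {"x": 0,"y": 0,"z": -0.8,"wx": 0,"wy": 0,"wz": 0},
  {"x": 0,"y": 0,"z": -0.9,"wx": 0,"wy": 0,"wz": 0},
  {"x": 0,"y": 0,"z": -0.9,"wx": 0,"wy": 0,"wz": 0},
  {"x": 0,"y": 0,"z": -0.9,"wx": 0,"wy": 0,"wz": 0},
  {"x": 0,"y": 0,"z": -0.8,"wx": 0,"wy": 0,"wz": 0},
  {"x": 0,"y": 0,"z": -0.5,"wx": 0,"wy": 0,"wz": 0},
])

```text
clock: 26.77
tool_pos: [525.3, 269.4, 225.3]
tool_rot: [0.259, -0.024, 0.966, -0.006]
wrist_force: [0.1, 0.7, 0.3]
width: 51.3
grip_force: 0.0
```

>>> send_rows([
  {"x": 0,"y": 0,"z": 0,"wx": 0,"wy": 0,"wz": 0},
  {"x": 0,"y": 0,"z": 0,"wx": 0,"wy": 0,"wz": 0},
])

```text
clock: 26.93
tool_pos: [525.8, 269.2, 223.6]
tool_rot: [0.259, -0.024, 0.966, -0.006]
wrist_force: [-0.1, -0.4, -0.7]
width: 51.3
grip_force: 0.0
```

```bash
python3 - <<'E'
from meter import *
p,r,o=cur(); print(p,o["wrist_force"].round(1),o["clock"]); A=np.array([603.8,267.8,86.3])
c=eyes.calibration("wrist"); im=eyes.get_image("wrist"); cv2.imwrite("pics/w9.png",im); g=cv2.cvtColor(im,6)
u,v=proj(c,A+5*n); print("disc",u,v)
# rectify the face: 1 px/mm, rows down-slope, cols meter left(+y) -> left
K=[(-45,45),(45,45),(45,-45),(-45,-45)]  # (down, left)
def rect(h): 
    src=np.float32([proj(c,A+h*n+a*dn+b*ey) for a,b in K]); dst=np.float32([[45-b,a+45] for a,b in K]); return cv2.warpPerspective(g,cv2.getPerspectiveTransform(src,dst),(91,91))
def show(m): 
    for row in m[::2]: print("".join(" .:-=+*#%@"[9-min(9,int(q)//20)] for q in row))
show(rect(5))
print("---bar top"); m=rect(33)[18:73,18:73]
ys,xs=np.where(m>95); show(m)
for n_ in("top","side"):
    cc=eyes.calibration(n_); i=eyes.get_image(n_); gg=cv2.cvtColor(i,6); cv2.imwrite(f"pics/{n_}9.png",i); u,v=proj(cc,[580.5,-338.3,111]); x,y=int(u)-20,int(v)-20
    nl,l,st,ce=cv2.connectedComponentsWithStats((gg[y:y+40,x:x+40]<45).astype(np.uint8)); print(n_,[(ce[k]+[x,y]).round(1).tolist() for k in range(1,nl) if st[k][4]>40])
    d=cv2.absdiff(gg,cv2.cvtColor(cv2.imread(f"pics/{n_}0.png"),6)); nl,l,st,ce=cv2.connectedComponentsWithStats(cv2.morphologyEx((d>18).astype(np.uint8),cv2.MORPH_OPEN,np.ones((3,3)))); print([st[k].tolist() for k in range(1,nl)])
E
```

```text
[525.8253815  269.21199138 223.55150834] [-0.1 -0.4 -0.7] 26.9333
disc 255.79961082758567 177.3512434634062
.....................-=-:.........-=-:.....................................................
......................-=-:........:--:.....................................................
.........::...........:-=-:........:::.....................................................
........:-+=:...........::.................................................................
..........-==-:............................................................................
............:==:...........................................................................
.............:--:..........................................................................
::.........................................................................................
-==-:..................................:-=========-:.......................................
.:-===-:..............................:=**########*+-......................................
....:-=-:.............................:=*#########*+-...................
[... 5134 characters left out ...]
2, 16], [44, 0, 7, 3, 21], [54, 0, 5, 4, 20], [61, 0, 118, 70, 3170], [0, 16, 53, 23, 470], [64, 26, 15, 9, 96], [96, 49, 7, 4, 21], [179, 57, 3, 3, 9], [97, 58, 10, 6, 37], [89, 61, 6, 5, 27], [0, 63, 42, 86, 1896], [106, 63, 4, 4, 15], [182, 62, 8, 7, 39], [96, 65, 7, 4, 22], [181, 69, 3, 3, 9], [93, 70, 21, 28, 357], [185, 76, 3, 3, 9], [199, 98, 3, 3, 9], [202, 103, 7, 4, 28], [67, 129, 154, 90, 4522], [225, 135, 3, 4, 12], [0, 161, 24, 37, 470], [49, 171, 5, 5, 24], [29, 179, 3, 4, 12], [47, 181, 7, 8, 30], [51, 190, 3, 3, 9], [222, 195, 33, 28, 478], [0, 212, 46, 42, 1119], [114, 232, 16, 17, 153], [292, 241, 25, 38, 666], [122, 251, 3, 3, 9], [101, 260, 5, 5, 21], [89, 266, 7, 5, 25]]
```

The pointer now points straight down the slope at the stop, the post is still standing on the plate, and the arm is clear. Handing in.

```bash
python3 -c "
from workcell import bot
print(bot.finish_job())"
```

```text
the job is handed in; nothing more can be done
None
```

The post is standing in the middle of the force plate and released, the peak-pointer knob is back at its zero stop, the arm is clear, and the job was handed in at about 27 s.

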